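Load a half shell into a hand-turned index dial and index it one click

ROBOT

A 6-joint arm with a two-finger parallel gripper is mounted at the origin on a cart in front of the work surface, level with it; the furniture and walls round the work are solid. World frame = base frame: x ahead of the robot, y to its left, z up, the work surface at z = 0. Lengths are in mm, angles in rad, forces in N, time in s.
With the tool pointing down it reaches from about 275 to 1000 mm from the base axis. Payload 8.4 kg.
Tool frame: the origin (TCP) lies on the mounting face of the last link; the fingertips stand 173 mm ahead of it and the grasp point (between the pads) lies 155 mm ahead of it; z points along the fingers, y is the line along which they close (so a half turn about z gives the same grasp; the last joint's range is limited). The gripper opens to 85 mm and grips with 20 to 120 N. Pads are 22 mm wide; open, the fingers measure 114 mm over their backs; the gripper's body (76 mm by 85 mm) begins 54 mm behind the grasp point. The pads swing forward as they close: fully open they stand 13 mm farther back than shut.
Start: joints at [-1.173, 0.353, 1.633, -0, 1.155, -0.002], TCP at [243.271, -575.716, 404.681] pointing down, gripper open.
Joint ranges: [-2.63, 2.63], [-0.92, 2.1], [0.06, 2.66], [-1.3, 4.44], [0, 2.69], [-3.02, 3.02]. Speed limits (rad/s): [2.22, 2.22, 2.79, 3.14, 3.14, 3.14].

INTERFACE

Orientations are given as [roll, pitch, yaw] about the fixed x, y, z axes, in that order (R = Rz(yaw) Ry(pitch) Rx(roll)).
In Python, from rig import r gives the robot as it stands.
- The arm moves only by the tool apply_moves, never from a script. Its argument "deltas" is a list of rows, each an object with "claw": the gripper command: -1 is fully open, 1 is shut, values between are in proportion; "delta_pos": the shift along the tool's x, y, z in cm, a list of three; "yaw": the turn about the tool's z in rad. In form: [{"claw": claw, "delta_pos": [tx, ty, tz], "yaw": yaw}, ...]. A call has 1 to 8 rows; each row shifts and turns the commanded pose from where the row before left it, along the tool's axes as they then stand; what a row does not reach is not made up. A row lasts 1/8 s, in which the tool goes at most 62.5 mm and 10.7 degrees, less where a joint would pass 70% of its speed; a pose out of reach is approached as far as the arm can. A call with a gripper value outside its range is refused whole. The fingers move at their own pace and stop on an object; "grip_force" is the grip in N (left out, the last holds). Time passes only in rows, so rows that do not move let the fingers close. It gives the time, the measured TCP pose, the force, the opening and the grip force at its end, in the units of the state.
- r.sense(): the state, without advancing time (a new reading comes with each control period).
- r.grab_frame(name): name is "side" or "top"; returns a dict with "img" (384x512x3 uint8, blue, green, red), "z_map" (384x512 float32, mm along the optical axis (not along the pixel's ray), 0 where there is no reading), "fx", "fy", "cx", "cy" (pixels), "eye" and "rotation" of the camera in the world. Camera axes: x right, y up, looking along -z (the intrinsics and any distortion apply to the point x, -y, -z); pixel columns grow to the right and rows downward; lengths in mm; the calibration is good to about 2 mm. A picture is of the moment at which its call begins.
- r.sign_off(): hands the job in; it is judged then, once.
The state is a dict: "clock": time; "qpos": joint angles; "qvel": joint speeds; "joint_efforts": joint torques, N m; "eef_pos": TCP position; "tcp_rot": TCP orientation; "contact_force": force on the tool from outside, world axes, zero at the start; "wrist_torque": the same for the moment, N m; "opening": opening from 0.0 (shut) to 1.0 (fully open); "grasp_force": force on a finger pad.
Only numpy, scipy, OpenCV 4.12 (cv2) and the standard library are available. Lean on these libraries where they do the work, as an engineer would, in place of code of your own. Each camera call takes 0.05 s, during which the arm holds its last target. There are 200 camera calls.

TASK

Load the loose green half shell into the empty pocket that faces the loading gap of the hand-turned index table: slide it in from the loading shoe, open side up and either end first, under the cover disc until it is fully home against the pocket's adjustable end stop, past the sprung ball in its side and with the stop's sensing pin pressed in; find the stop by feel and do not ram the thin moulding against it. Then push the dial round by one of its upright pins, one click only, anticlockwise seen from above, so that the loaded shell rests under the sensor head, and let go. Leave the other things on the bench where they are.

Things in the scene. Friction and masses are not known exactly. Their poses are not given: they have to be found in the camera images.
- shell: the one loose half shell on the bench: green moulded open tray, 27 wide (its x) x 72 long (its y) x 13 mm high, 18 g, lying open side up. Origin on the underside, 1 mm off the middle of its length; z up. Grasp it across the 27 mm width, from above, anywhere along its length
- shell_mid (a point): the middle of the loose shell's underside; its ends lie 36 mm from here along the shell's y, its sides 13.5 mm along x
- index_table: hand-turned index table, fixed on the bench: grey round base 286 mm across, aluminium dial 218 mm across with six radial pockets, three already filled with shells fixed in them. Origin on the dial axis at bench height, z up; the loading shoe lies on its own -x side. As a solid it is the table with its dial and fence, without the shoe
- shoe (a point): middle of the top of the loading shoe: a flat aluminium block in front of the fence gap, 73 long (table x) x 60 mm wide (table y), from 112 to 185 mm out from the dial axis; top 24.5 mm above the bench, 0.5 mm higher than the pocket floor, so a shell laid on it slides straight into the pocket
- fence (a point): middle of the fence gap at the fence's top: a low steel fence rings the dial 2.5 mm outside its rim, its top 29 mm above the bench (5 mm over the pocket floor), but for a 66 mm gap at the shoe. A shell that sticks out past the dial rim strikes it and jams when the dial turns
- sensor (a point): lens of the sensor head, a barrel 19 mm across from 55 to 95 mm above the bench, 92 mm from the dial axis, over the next station 60 degrees anticlockwise of the shoe; its post stands 133 mm from the axis and reaches 92 mm high
- dial (a joint): dial angle in rad: about 0 with the empty load pocket facing the shoe, growing anticlockwise seen from above. A sprung roller draws it into a click every 60 degrees (1.047 rad). Leaving a click takes about 0.45 N m (9 N at a pin), falling to nothing half way; from about 0.65 rad on it runs into the next click by itself and stays
- pocket_seat (a point): on the dial, on the load pocket's floor, 24 mm above the bench, 65 mm from the axis: where shell_mid comes to lie, but only within 7 mm along x, as the pocket's end stop is adjustable and was clamped by someone else; only feel tells where it is. x inward to the axis, z up. Pocket 29.5 mm wide between strips 4 mm high with flared mouths, 15.5 mm high under the cover
- pocket_mouth (a point): on the dial: the load pocket's mouth at the dial rim, on the pocket floor, 109 mm from the axis; the pocket runs from here through pocket_seat to the stop, which is 36 mm beyond pocket_seat, give or take 7 mm, hidden under the cover. A sprung ball in the pocket's side, 56 mm from the axis, resists the shell's leading end with 2 to 6 N, then drags with 2 to 5 N and holds it
- sensing_pin (a joint): how far the light sprung part-present pin in the load pocket's end stop is pressed in, in m: 0 in the empty pocket (2.5 mm proud of the stop face), rising over the last 2.5 mm of the shell's travel to 2.5 mm when the shell is hard against the stop (home: over 1.2 mm). It pushes back with under 0.5 N, too little to feel; the stop itself is rigid
- pin (a point): on the dial: a black upright pin, 12 mm thick with a 17 mm foot 3 mm high, 50 mm from the dial axis, standing on the cover disc, its top 80 mm above the bench; this point is on its centre line at 65 mm. At the start it is 30 degrees clockwise of the load pocket; two more pins stand 120 degrees from it
- dial_axis (a point): on the fixed table: the dial axis at the top of the cover disc, 45.5 mm above the bench. The disc turns with the dial, radius 68 mm, 6 mm thick, its underside 15.5 mm over the pocket floor; it covers the inner half of a home shell, which can therefore only be slid in
- cutters: side cutters with red handles, 132 x 49 x 11 mm, a bystander; origin at the middle of the underside
- board: green circuit board, 32 x 96 x 10 mm, a bystander; origin at the underside
- screw_dish: steel dish of screws, 68 mm across, 18 mm high, a bystander; origin at the middle of the underside
- driver: orange screwdriver, 164 mm long, a bystander; origin at the middle of the underside
- marker: blue and grey marker pen, 150 mm long, a bystander; origin at the middle of the underside
Mind the look-alikes: they are no part of the job. Leave any blue or purple look-alike of the shell alone.

How it is judged:
By the outcome, as a careful person would: the job done as asked, in the order asked, and still so for the second after the job is handed in, with the robot touching nothing.
It also fails if it takes over 64 s, if anything falls off the work surface, if the arm or the gripper's body presses on something with over 40 N, if the wrist force passes 120 N, or if a joint passes its speed limit or range.

## Working session

There is one attempt and no reset: what is moved stays moved. The work goes in short steps, Python scripts to look and compute and a tool call to move; the robot and the scene stay as the last step left them, time stands still between calls to the robot, and variables do not carry over. Pictures are saved under pics/ and viewed, at most 10 in all, crops included, and the job is handed in when it is done.

Besides the shell and the picture viewer there is one more tool, called after "Call:" as name([rows], argument=value, ...), one row to a line, values as JSON. apply_moves: Moves the arm, as the interface text tells. Its arguments: {"type":"object","properties":{"deltas":{"type":"array"},"grip_force":{"type":"number"}},"required":["deltas"]}

```bash
ls; mkdir -p pics
cat > h.py <<'E'
import numpy as np,cv2
from rig import r
def ray(f,u,v):
    d=np.array([(u-f["cx"])/f["fx"],-(v-f["cy"])/f["fy"],-1.0]); return np.array(f["eye"]),np.array(f["rotation"])@d
def onz(f,u,v,z):
    e,d=ray(f,u,v); return e+d*(z-e[2])/d[2]
def cloud(f):
    v,u=np.mgrid[0:384,0:512]; z=f["z_map"]
    p=np.stack([(u-f["cx"])/f["fx"]*z,-(v-f["cy"])/f["fy"]*z,-z],-1)
    return p@np.array(f["rotation"]).T+np.array(f["eye"])
E
python3 - <<'E'
from h import *
for n in("top","side"):
    f=r.grab_frame(n); cv2.imwrite(f"pics/{n}0.png",f["img"]); np.savez(f"{n}0.npz",**f)
    print(n,{k:f[k] for k in f if k not in("img","z_map")})
print(r.sense())
E
```

```text
pics
top {'fx': 367.50893058338977, 'fy': 367.50893058338977, 'cx': 252.05055017863066, 'cy': 189.93926557031253, 'eye': array([ 375.33838126,    6.8695221 , 1368.2827772 ]), 'rotation': array([ 9.47088146e-02, -5.40503314e-04, -1.59094442e+00])}
side {'fx': 433.3807945941962, 'fy': 433.3807945941962, 'cx': 256.95056013075856, 'cy': 180.49186617429345, 'eye': array([  315.04558735, -1008.83849553,   947.50250948]), 'rotation': array([ 0.87369858, -0.0018173 , -0.1558071 ])}
{'clock': 0.1, 'qpos': array([-1.17335656e+00,  3.53601978e-01,  1.63406813e+00,  9.58388055e-06,
        1.15520632e+00, -2.36149819e-03]), 'qvel': array([ 0.00098087, -0.00184611, -0.00182408, -0.00048643, -0.00107078,
        0.00021592]), 'joint_efforts': array([-6.28818943e-04, -6.06357837e+01, -3.42819822e+01, -1.23398886e-04,
        4.06810781e-03, -2.13547230e-05]), 'eef_pos': array([ 243.21296639, -575.50471584,  404.01861348]), 'tcp_rot': array([-3.14030890e+00, -1.17947242e-05,  3.99797379e-01]), 'contact_force': array([ 0.25060003, -0.42655087,  0.36117518]), 'wrist_torque': array([ 0.00797905,  0.03423233, -0.01839114]), 'grasp_force': 0.0, 'opening': 0.998099610870587}
```

Rotation is rpy.

```bash
sed -i 's/^from rig import r/from rig import r\nfrom scipy.spatial.transform import Rotation as Ro\ndef R(f): return Ro.from_euler("xyz",f["rotation"]).as_matrix()/; s/np.array(f\["rotation"\])/R(f)/' h.py; cat h.py | head -8
```

```text
import numpy as np,cv2
from rig import r
from scipy.spatial.transform import Rotation as Ro
def R(f): return Ro.from_euler("xyz",f["rotation"]).as_matrix()
def ray(f,u,v):
    d=np.array([(u-f["cx"])/f["fx"],-(v-f["cy"])/f["fy"],-1.0]); return np.array(f["eye"]),R(f)@d
def onz(f,u,v,z):
    e,d=ray(f,u,v); return e+d*(z-e[2])/d[2]
```

View pics/top0.png

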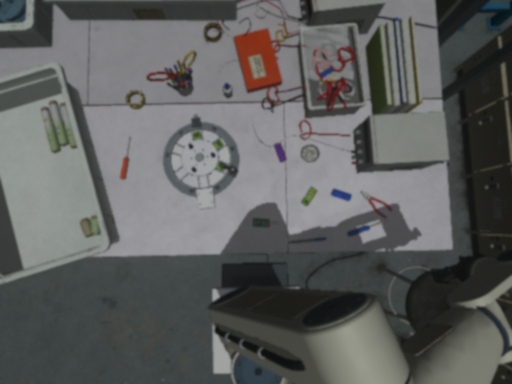

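View pics/side0.png

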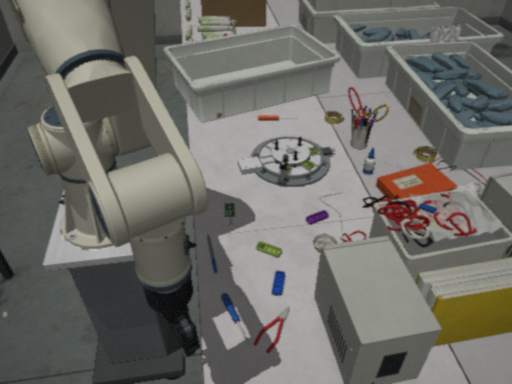

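Run:
```python
from h import *
T=dict(np.load("top0.npz")); S=dict(np.load("side0.npz"))
a=cv2.resize(T["img"][110:215,155:335],None,fx=4.4,fy=4.4,interpolation=cv2.INTER_CUBIC)
cv2.imwrite("pics/topc.png",a)
a=cv2.resize(S["img"][125:265,225:345],None,fx=4.2,fy=4.2,interpolation=cv2.INTER_CUBIC)
cv2.imwrite("pics/sidec.png",a)
for n,f,(x0,y0,x1,y1) in(("top",T,(295,180,325,212)),("side",S,(250,236,290,262))):
    hsv=cv2.cvtColor(f["img"],cv2.COLOR_BGR2HSV)
    m=cv2.inRange(hsv,(30,70,40),(80,255,255)); k=np.zeros_like(m);k[y0:y1,x0:x1]=m[y0:y1,x0:x1]
    c=max(cv2.findContours(k,0,2)[0],key=cv2.contourArea)
    P=np.array([onz(f,*p,9 if n=="top" else 8)[:2] for p in c[:,0].astype(float)],np.float32)
    print(n,cv2.contourArea(c),cv2.minAreaRect(P),cv2.boundingRect(c), np.median(cloud(f)[k>0],0))
C=cloud(T)
print("bench",np.median(C[200:215,270:290],(0,1)),"shoe",C[195:205:3,200:212:4])
```

```text
top 90.5 ((477.21746826171875, -206.9694366455078), (22.508140563964844, 67.4810562133789), 54.69013214111328) (303, 188, 13, 17) [ 477.88809635 -207.92434306    4.19839572]
side 185.0 ((476.62042236328125, -204.0496368408203), (32.20195007324219, 71.16949462890625), 54.40241622924805) (257, 241, 24, 16) [ 477.08069703 -202.38843567    7.9361559 ]
bench [ 4.39409160e+02 -9.75169121e+01 -2.12804763e-01] shoe [[[488.33763315 195.14709191  22.1759756 ]
  [487.75475146 180.01161756  25.60927252]
  [487.5469684  165.47900496  24.56871401]]

 [[477.00971247 194.70809223  25.84695497]
  [476.5212104  179.73524446  28.41649769]
  [476.56691912 165.65446331  23.90632127]]

 [[465.82937959 194.41432229  28.47669467]
  [465.69749145 180.12326109  26.07284152]
  [465.48192692 165.63412033  24.90023412]]

 [[454.90266064 194.5768216   27.84527093]
  [454.85112458 180.50869657  23.75046136]
  [454.67927553 166.11334636  21.66715364]]]
```

View pics/topc.png

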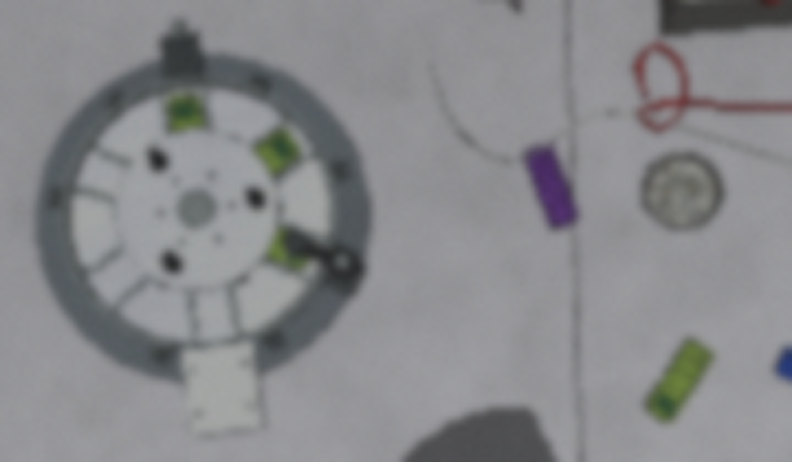

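View pics/sidec.png

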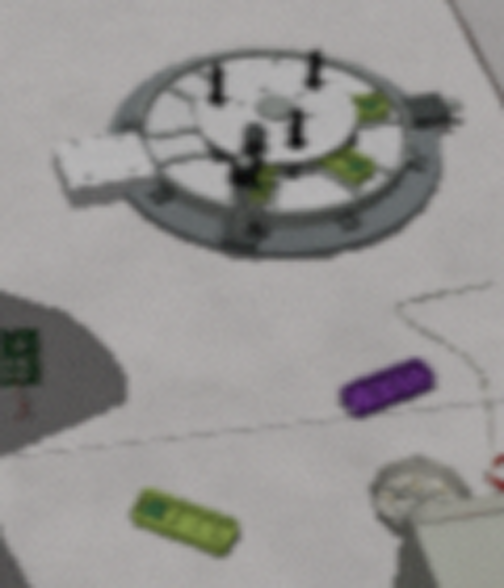

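```bash
cat > m.py <<'E'
from h import *
from scipy.optimize import least_squares
def circ(P):
    s=least_squares(lambda q:np.hypot(P[:,0]-q[0],P[:,1]-q[1])-q[2],[*P.mean(0),130],loss="soft_l1"); return s.x,np.std(s.fun)
for n in("top","side"):
    f=dict(np.load(n+"0.npz")); C=cloud(f); X,Y,Z=C[...,0],C[...,1],C[...,2]
    # shoe by height, world box
    m=((Z>13)&(Z<36)&(X>440)&(X<512)&(Y>130)&(Y<240)).astype(np.uint8)
    c=max(cv2.findContours(m,0,2)[0],key=cv2.contourArea)
    P=np.array([onz(f,*p,24.5)[:2] for p in c[:,0].astype(float)],np.float32); print(n,"shoe",cv2.minAreaRect(P))
    v=f["img"].max(2).astype(int)
    # base ring: grey dark, in the neighbourhood
    m=((v<150)&(np.hypot(X-617,Y-190)<170)).astype(np.uint8)
    d=np.hypot(X-617,Y-190); 
    for lo in(105,110,115,120,125,130,135,140,145,150): 
        k=(d>lo)&(d<lo+5)&(abs(np.arctan2(Y-190,X-617))<2.6)
        print(lo,int(np.median(v[k])),round(float(np.median(Z[k])),1),end=" | ")
    print()
    k=(v<70)&(np.hypot(X-617,Y-190)<75)&(Z>20)
    nl,lab,st,ce=cv2.connectedComponentsWithStats(k.astype(np.uint8))
    for i in range(1,nl):
        if st[i,4]>3: print("dark",st[i],ce[i].round(1),np.median(C[lab==i],0).round(1),C[lab==i][:,2].max().round(0))
E
python3 m.py
```

```text
top shoe ((475.1846008300781, 186.1622772216797), (91.77323150634766, 69.78568267822266), 88.8486099243164)
105 123 25.7 | 110 103 23.0 | 115 97 21.0 | 120 94 16.4 | 125 95 13.9 | 130 95 12.4 | 135 96 11.9 | 140 111 9.7 | 145 137 2.5 | 150 150 0.3 | 
dark [190 145   2   3   6] [190.5 146. ] [661.5 221.6  73.6] 83.0
dark [212 154   2   3   5] [212.6 154.8] [627.1 143.   73.3] 80.0
dark [193 168   2   3   5] [193.4 169.2] [575.9 210.8  77.8] 83.0
side shoe ((476.0748291015625, 178.67906188964844), (119.62378692626953, 71.00196075439453), 88.6839599609375)
105 96 25.6 | 110 97 24.0 | 115 102 23.5 | 120 104 20.2 | 125 100 14.9 | 130 95 12.6 | 135 101 11.3 | 140 137 2.4 | 145 167 1.3 | 150 168 1.0 | 
dark [298 138   3   8  17] [299.4 141.6] [662.1 221.2  61.5] 78.0
dark [275 141   3   9  19] [276.3 145.3] [577.1 212.4  64.2] 81.0
dark [294 151   3   9  23] [295.1 155.5] [629.  142.6  65.1] 81.0
dark [276 161   4   2   6] [277.2 161.7] [570.6 156.8  33.8] 39.0
dark [286 164   2   5   6] [286.3 165.8] [597.8 136.7  30.7] 33.0
dark [292 164   5   3  12] [294.2 164.9] [623.8 129.4  35.5] 39.0
```

```bash
cat > m2.py <<'E'
from m import circ
from h import *
out=[]
for n in("top","side"):
    f=dict(np.load(n+"0.npz")); g=cv2.cvtColor(f["img"],cv2.COLOR_BGR2GRAY).astype(np.float32)
    def samp(P): # Nx3 world -> gray, pixels
        q=(P-f["eye"])@R(f); u=f["cx"]+f["fx"]*q[:,0]/-q[:,2]; v=f["cy"]-f["fy"]*q[:,1]/-q[:,2]
        return u.astype(np.float32),v.astype(np.float32)
    def edge(p0,p1,z): # strongest gradient along the segment
        t=np.linspace(0,1,80); P=np.outer(1-t,p0)+np.outer(t,p1); P=np.c_[P,np.full(80,z)]
        u,v=samp(P); s=cv2.remap(g,u[None],v[None],cv2.INTER_CUBIC)[0]; s=np.convolve(s,np.ones(9)/9,"same")
        d=abs(np.gradient(s)); d[:8]=0; d[-8:]=0; i=d.argmax(); return P[i,:2]
    c=np.array([621.,192.])
    A=np.radians(np.r_[-120:150:4]) 
    if n=="top": zb=12
    E=np.array([edge(c+126*np.r_[np.cos(a),np.sin(a)],c+160*np.r_[np.cos(a),np.sin(a)],12) for a in A])
    print(n,"base",circ(E))
    # rectified view
    xs=np.arange(540-1,430,-.5); ys=np.arange(245,120,-.5) if 0 else np.arange(245,115,-.5)
    XX,YY=np.meshgrid(xs,ys,indexing="ij"); u,v=samp(np.c_[XX.ravel(),YY.ravel(),np.full(XX.size,24.5)])
    o=cv2.remap(f["img"],u.reshape(XX.shape),v.reshape(XX.shape),cv2.INTER_CUBIC); out.append(cv2.convertScaleAbs(o,alpha=1.3,beta=-50))
o=cv2.resize(np.hstack(out),None,fx=1.5,fy=1.5); print(o.shape); cv2.imwrite("pics/rect.png",o)
E
python3 m2.py | grep -v -e dark -e "|" -e "shoe"
```

```text
top base (array([624.00637649, 192.85968168, 142.22988554]), np.float64(3.4367254810278953))
side base (array([620.34633132, 187.45687652, 143.3180053 ]), np.float64(5.8049215316114875))
(327, 780, 3)
```

View pics/rect.png

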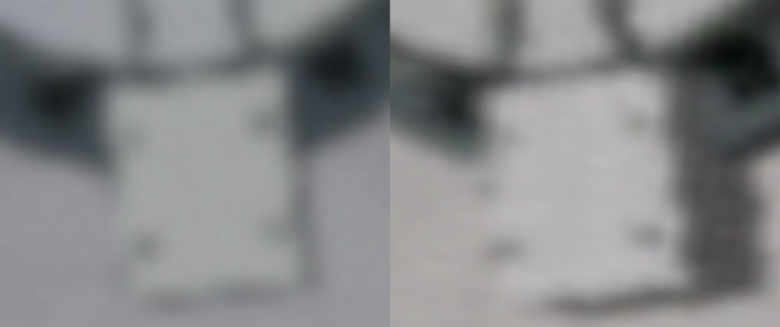

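The look-alikes in the top view are:
- the green shell at (309,196)
- the dark-green board at (261,223)
- the purple shell at (280,152)
- the blue shell at (341,195)
- fixed shells in the dial at (197,135), (218,144) and (221,167)
- shells in the tray at about (60,125)

I choose (309,196): it is loose, light green and open side up, as the close crop confirms at crop (679,380). The shoe is at about (477,177), its axis is rotated 6.6°, and the sensor is on its right.

First I'll touch the bench with the fingers set to 27 mm, to learn the fingertip height.

Call:
apply_moves([
  {"claw": 0.365, "delta_pos": [4.6, -4.0, 0], "yaw": 0},
  {"claw": 0.365, "delta_pos": [4.6, -4.0, 0], "yaw": 0},
  {"claw": 0.365, "delta_pos": [4.6, -4.0, 0], "yaw": 0},
  {"claw": 0.365, "delta_pos": [4.6, -4.0, 0], "yaw": 0},
  {"claw": 0.365, "delta_pos": [4.6, -4.0, 0], "yaw": 0},
  {"claw": 0.365, "delta_pos": [4.6, -4.0, 0], "yaw": 0},
  {"claw": 0.365, "delta_pos": [4.6, -4.0, 0], "yaw": 0},
  {"claw": 0.365, "delta_pos": [4.6, -4.0, 0], "yaw": 0},
], grip_force=20)

```text
clock: 1.1
eef_pos: [458.2, -135.8, 404.7]
tcp_rot: [3.141, -0.0, 0.4]
contact_force: [0.9, 0.1, 0.8]
opening: 0.315
grasp_force: 0.0
```

```bash
cat > to.py <<'E'
from h import *
import sys
s=r.sense(); M=Ro.from_euler("xyz",s["tcp_rot"]).as_matrix(); p=s["eef_pos"]
print(s["clock"],p.round(2),s["tcp_rot"].round(4),"F",s["contact_force"].round(2),"op",round(s["opening"],4),"gf",round(s["grasp_force"],1))
if len(sys.argv)>3:
    t=np.array([float(a) for a in sys.argv[1:4]]); print("tool delta cm",(M.T@(t-p)/10).round(3))
if len(sys.argv)>4: print("tool yaw",-(float(sys.argv[4])-s["tcp_rot"][2]))
E
python3 to.py 470 -110 230 -0.616
```

```text
1.1 [ 458.15 -135.8   404.69] [ 3.1414e+00 -1.0000e-04  3.9970e-01] F [0.88 0.08 0.77] op 0.3151 gf 0.0
tool delta cm [ 2.093 -1.918 17.469]
tool yaw 1.0157278684432942
```

Call:
apply_moves([
  {"claw": 0.365, "delta_pos": [0, 0, 5], "yaw": 0.17},
  {"claw": 0.365, "delta_pos": [0, 0, 5], "yaw": 0.17},
  {"claw": 0.365, "delta_pos": [0, 0, 5], "yaw": 0.17},
  {"claw": 0.365, "delta_pos": [0, 0, 4], "yaw": 0.17},
  {"claw": 0.365, "delta_pos": [0, 0, 2], "yaw": 0.17},
  {"claw": 0.365, "delta_pos": [0, 0, 0.5], "yaw": 0.166},
  {"claw": 0.365, "delta_pos": [0, 0, 0.3], "yaw": 0},
  {"claw": 0.365, "delta_pos": [0, 0, 0.2], "yaw": 0},
])

```text
clock: 2.1
eef_pos: [457.8, -137.7, 184.7]
tcp_rot: [-3.142, -0.0, -0.613]
contact_force: [0.1, -0.6, 0.5]
opening: 0.317
grasp_force: 0.0
```

Call:
apply_moves([
  {"claw": 0.365, "delta_pos": [0, 0, 0.3], "yaw": 0},
  {"claw": 0.365, "delta_pos": [0, 0, 0.2], "yaw": 0},
  {"claw": 0.365, "delta_pos": [0, 0, 0.1], "yaw": 0},
])

```text
clock: 2.48
eef_pos: [457.7, -137.7, 178.7]
tcp_rot: [-3.142, -0.0, -0.616]
contact_force: [0.3, -0.1, -0.2]
opening: 0.319
grasp_force: 0.0
```

```bash
python3 to.py 456.5 -191 230 -0.616
```

```text
2.475 [ 457.71 -137.72  178.69] [-3.1416e+00 -1.0000e-04 -6.1570e-01] F [ 0.29 -0.07 -0.16] op 0.3188 gf 0.0
tool delta cm [ 2.978  4.419 -5.13 ]
tool yaw 0.00031904895094936325
```

Call:
apply_moves([
  {"claw": 0.365, "delta_pos": [0, 0, 0.1], "yaw": 0},
  {"claw": 0.365, "delta_pos": [0, 0, 0.1], "yaw": 0},
  {"claw": 0.365, "delta_pos": [0, 0, 0.1], "yaw": 0},
  {"claw": 0.365, "delta_pos": [0, 0, 0.1], "yaw": 0},
])

```text
clock: 2.98
eef_pos: [457.7, -137.7, 174.6]
tcp_rot: [3.142, 0.0, -0.616]
contact_force: [-0.4, -0.5, -0.3]
opening: 0.319
grasp_force: 0.0
```

Call:
apply_moves([
  {"claw": 0.365, "delta_pos": [0, 0, 0.1], "yaw": 0},
  {"claw": 0.365, "delta_pos": [0, 0, 0.05], "yaw": 0},
])

```text
clock: 3.22
eef_pos: [457.7, -137.7, 173.2]
tcp_rot: [-3.142, 0.0, -0.616]
contact_force: [-2.2, 1.4, 10.0]
opening: 0.319
grasp_force: 4.7
```

Call:
apply_moves([
  {"claw": -0.3, "delta_pos": [0, 0, -4], "yaw": 0},
  {"claw": -0.3, "delta_pos": [1.49, 2.21, 0], "yaw": 0},
  {"claw": -0.3, "delta_pos": [1.49, 2.21, 0], "yaw": 0},
  {"claw": -0.3, "delta_pos": [0, 0, 0], "yaw": 0},
])

```text
clock: 3.72
eef_pos: [456.6, -192.2, 213.4]
tcp_rot: [-3.141, -0.001, -0.618]
contact_force: [-0.1, 0.1, 0.0]
opening: 0.65
grasp_force: 0.0
```

```bash
python3 to.py 456.5 -191 179.5 -0.616
python3 - <<'E'
from h import *
f=r.grab_frame("side"); np.savez("side1.npz",**f)
cv2.imwrite("pics/side1c.png",cv2.resize(f["img"][190:280,215:315],None,fx=5,fy=5,interpolation=cv2.INTER_CUBIC))
E
```

```text
3.725 [ 456.6  -192.18  213.36] [-3.1415e+00 -1.0000e-03 -6.1810e-01] F [-0.06  0.12  0.05] op 0.6505 gf 0.0
tool delta cm [-0.08  -0.09   3.386]
tool yaw -0.0020627732526942166
```

View pics/side1c.png

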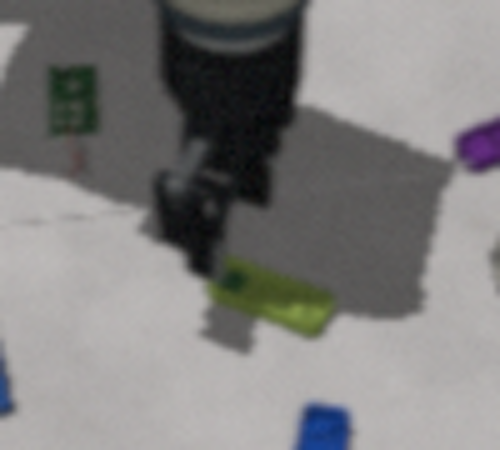

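The view shows the open fingers over the left end of the green shell, at crop (215,275), as planned. Now I'll lower and grip.

Call:
apply_moves([
  {"claw": -0.3, "delta_pos": [0, 0, 2.2], "yaw": 0},
  {"claw": -0.3, "delta_pos": [0, 0, 1.1], "yaw": 0},
  {"claw": -0.3, "delta_pos": [0, 0, 0], "yaw": 0},
  {"claw": 0.6, "delta_pos": [0, 0, 0], "yaw": 0},
  {"claw": 0.6, "delta_pos": [0, 0, 0], "yaw": 0},
  {"claw": 0.6, "delta_pos": [0, 0, 0], "yaw": 0},
  {"claw": 0.6, "delta_pos": [0, 0, 0], "yaw": 0},
  {"claw": 0.6, "delta_pos": [0, 0, 0], "yaw": 0},
], grip_force=25)

```text
clock: 4.78
eef_pos: [456.7, -191.0, 180.8]
tcp_rot: [-3.141, -0.001, -0.616]
contact_force: [0.0, 2.8, 6.7]
opening: 0.306
grasp_force: 24.9
```

Call:
apply_moves([
  {"claw": 0.6, "delta_pos": [0, 0, -2], "yaw": 0},
  {"claw": 0.6, "delta_pos": [0, 0, -5], "yaw": 0},
  {"claw": 0.6, "delta_pos": [0, 0, 0], "yaw": -0.183},
  {"claw": 0.6, "delta_pos": [0, 0, 0], "yaw": -0.183},
  {"claw": 0.6, "delta_pos": [0, 0, 0], "yaw": -0.183},
  {"claw": 0.6, "delta_pos": [0, 0, 0], "yaw": -0.182},
])

```text
clock: 5.52
eef_pos: [456.4, -191.1, 250.4]
tcp_rot: [3.141, -0.0, 0.121]
contact_force: [-0.3, -0.0, -1.0]
opening: 0.302
grasp_force: 24.8
```

```bash
python3 to.py 441 172 225 0.115
```

```text
5.525 [ 456.41 -191.08  250.39] [ 3.1413e+00 -3.0000e-04  1.2080e-01] F [-0.29 -0.04 -0.96] op 0.3022 gf 24.8
tool delta cm [  2.844 -36.23    2.53 ]
tool yaw 0.00575748617787529
```

Call:
apply_moves([
  {"claw": 0.6, "delta_pos": [0.3, -5.2, 0], "yaw": 0},
  {"claw": 0.6, "delta_pos": [0.3, -5.2, 0], "yaw": 0},
  {"claw": 0.6, "delta_pos": [0.4, -5.2, 0], "yaw": 0},
  {"claw": 0.6, "delta_pos": [0.4, -5.2, 0], "yaw": 0},
  {"claw": 0.6, "delta_pos": [0.4, -5.2, 0.5], "yaw": 0},
  {"claw": 0.6, "delta_pos": [0.4, -5.2, 1], "yaw": 0},
  {"claw": 0.6, "delta_pos": [0.4, -5.05, 1], "yaw": 0},
  {"claw": 0.6, "delta_pos": [0, 0, 0], "yaw": 0},
])

```text
clock: 6.52
eef_pos: [440.5, 174.8, 224.8]
tcp_rot: [-3.141, -0.0, 0.119]
contact_force: [-0.0, -0.4, 0.0]
opening: 0.305
grasp_force: 24.9
```

```bash
python3 to.py 441 172 225 0.115
python3 - <<'E'
from h import *
out=[]
for n in("top","side"):
    f=r.grab_frame(n); np.savez(n+"2.npz",**f); C=cloud(f)
    hsv=cv2.cvtColor(f["img"],cv2.COLOR_BGR2HSV); m=cv2.inRange(hsv,(30,70,40),(80,255,255))
    m[(C[...,0]<420)|(C[...,0]>515)|(C[...,1]<140)|(C[...,1]>220)]=0
    c=max(cv2.findContours(m,0,2)[0],key=cv2.contourArea)
    P=np.array([onz(f,*p,54)[:2] for p in c[:,0].astype(float)],np.float32)
    print(n,cv2.contourArea(c),cv2.minAreaRect(P),cv2.boundingRect(c),np.median(C[m>0],0))
    x,y,w,h=cv2.boundingRect(c); x0,y0=(x+w//2-50,y+h//2-50)
    out.append(cv2.resize(f["img"][y0-15:y0+85,x0:x0+100],None,fx=4,fy=4,interpolation=cv2.INTER_CUBIC)); print(x0,y0-15)
cv2.imwrite("pics/c2.png",np.hstack(out))
E
```

```text
6.525 [440.52 174.76 224.82] [-3.1413e+00 -2.0000e-04  1.1880e-01] F [-0.02 -0.4   0.04] op 0.3054 gf 24.9
tool delta cm [ 0.015  0.28  -0.018]
tool yaw 0.003809419479679152Traceback (most recent call last):
  File "<stdin>", line 7, in <module>
ValueError: max() iterable argument is empty
```

```bash
python3 - <<'E'
from h import *
out=[]
for n,(x0,y0) in(("top",(150,125)),("side",(220,110))):
    f=r.grab_frame(n); np.savez(n+"2.npz",**f)
    out.append(cv2.resize(f["img"][y0:y0+100,x0:x0+100],None,fx=4,fy=4,interpolation=cv2.INTER_CUBIC))
cv2.imwrite("pics/c2.png",np.hstack(out))
E
python3 to.py
```

```text
6.675 [440.64 171.61 225.23] [3.1413e+00 3.0000e-04 1.1520e-01] F [ 0.41 -0.7  -0.49] op 0.3038 gf 24.9
```

View pics/c2.png

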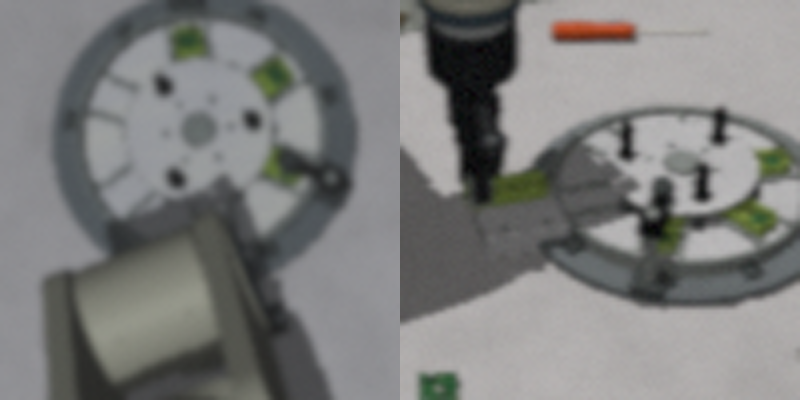

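Run:
```python
from h import *
f=dict(np.load("side2.npz")); hsv=cv2.cvtColor(f["img"],cv2.COLOR_BGR2HSV)
m=cv2.inRange(hsv,(25,60,30),(85,255,255)); k=np.zeros_like(m); k[145:165,238:262]=m[145:165,238:262]
ys,xs=np.nonzero(k); print(len(xs),xs.min(),xs.max(),ys.min(),ys.max())
p=np.array([440.8,171.9]); ex=np.array([np.cos(.115),np.sin(.115)]); ey=np.array([ex[1],-ex[0]])
for u in range(xs.min(),xs.max()+1):
    v=ys[xs==u]; a=onz(f,u,v.min()-.5,57.4)[:2]-p; b=onz(f,u,v.max()+.5,44.4)[:2]-p
    print(u,v.min(),v.max(),"far",(a@ex).round(1),(a@ey).round(1),"near",(b@ex).round(1),(b@ey).round(1))
```

```text
98 243 256 152 160
243 154 160 far 17.9 -18.1 near 12.1 3.9
244 154 160 far 21.2 -17.2 near 15.4 4.8
245 154 160 far 24.6 -16.3 near 18.7 5.8
246 154 160 far 27.9 -15.4 near 22.0 6.7
247 154 160 far 31.2 -14.5 near 25.4 7.6
248 154 160 far 34.6 -13.6 near 28.7 8.5
249 154 160 far 37.9 -12.6 near 32.0 9.4
250 153 160 far 42.7 -17.4 near 35.3 10.3
251 153 159 far 46.1 -16.4 near 40.1 5.7
252 153 159 far 49.4 -15.5 near 43.4 6.6
253 153 159 far 52.7 -14.6 near 46.7 7.6
254 152 159 far 57.6 -19.3 near 50.0 8.5
255 153 159 far 59.4 -12.8 near 53.3 9.4
256 154 158 far 61.2 -6.2 near 58.2 4.8
```

Run:
```python
from h import *
f=dict(np.load("top0.npz")); g=255-cv2.cvtColor(f["img"],cv2.COLOR_BGR2GRAY).astype(float)
P=[]
for u,v in((190.5,146),(212.6,154.8),(193.4,169.2)):
    a,b=int(u)-4,int(v)-4; w=g[b:b+10,a:a+10]; w=np.clip(w-np.median(w)-15,0,None); yy,xx=np.mgrid[b:b+10,a:a+10]
    P.append(onz(f,(w*xx).sum()/w.sum(),(w*yy).sum()/w.sum(),70)[:2])
P=np.array(P); c=P.mean(0); print(P.round(1),c,np.hypot(*(P-c).T),np.degrees(np.arctan2(*(P-c).T[::-1])))
# hub
a=onz(f,155+197/4.4-.4,110+209/4.4-.4,45.5); print("hub",a)
# base/dial edges by fit to equal-radius points on each opposite side
```

```text
[[662.  221.7]
 [629.1 141.8]
 [577.  210.8]] [622.67945184 191.42345862] [49.63552617 50.06067791 49.62786077] [ 37.62149227 -82.6724175  157.04882442]
hub [625.06624384 193.23461225  45.5       ]
```

Call:
apply_moves([
  {"claw": 0.6, "delta_pos": [1.15, 0, 0], "yaw": -0.003},
  {"claw": 0.6, "delta_pos": [0, 0, 1.0], "yaw": 0},
  {"claw": 0.6, "delta_pos": [0, 0, 0.6], "yaw": 0},
  {"claw": 0.6, "delta_pos": [0, 0, 0.2], "yaw": 0},
  {"claw": 0.6, "delta_pos": [0, 0, 0.05], "yaw": 0},
  {"claw": 0.6, "delta_pos": [0, 0, 0], "yaw": 0},
])

```text
clock: 7.42
eef_pos: [452.2, 173.4, 206.7]
tcp_rot: [-3.142, -0.0, 0.118]
contact_force: [0.7, -0.7, -0.9]
opening: 0.303
grasp_force: 24.9
```

```bash
python3 to.py 452.2 173 206 0.118
```

```text
7.425 [452.19 173.44 206.73] [-3.1416e+00 -1.0000e-04  1.1780e-01] F [ 0.65 -0.72 -0.86] op 0.3029 gf 24.9
tool delta cm [-0.004  0.044  0.073]
tool yaw -0.0001633301602100845
```

Call:
apply_moves([
  {"claw": 0.6, "delta_pos": [0, 0, 0.05], "yaw": 0},
  {"claw": 0.6, "delta_pos": [0, 0, 0.05], "yaw": 0},
  {"claw": 0.6, "delta_pos": [0, 0, 0], "yaw": 0},
])

```text
clock: 7.8
eef_pos: [452.2, 173.4, 205.7]
tcp_rot: [-3.142, -0.0, 0.118]
contact_force: [-0.2, -0.5, -0.6]
opening: 0.303
grasp_force: 24.9
```

Call:
apply_moves([
  {"claw": 0.6, "delta_pos": [0, 0, 0.04], "yaw": 0},
  {"claw": 0.6, "delta_pos": [0, 0, 0], "yaw": 0},
])

```text
clock: 8.05
eef_pos: [452.2, 173.4, 205.3]
tcp_rot: [-3.142, -0.0, 0.118]
contact_force: [-0.2, -0.6, 0.8]
opening: 0.303
grasp_force: 25.0
```

```bash
python3 to.py 452.2 173 206 0.118
python3 - <<'E'
from h import *
f=r.grab_frame("side"); np.savez("side3.npz",**f)
cv2.imwrite("pics/side3c.png",cv2.resize(f["img"][125:205,220:320],None,fx=7,fy=7,interpolation=cv2.INTER_CUBIC))
E
```

```text
8.05 [452.22 173.41 205.3 ] [-3.1416e+00 -1.0000e-04  1.1780e-01] F [-0.19 -0.58  0.79] op 0.303 gf 25.0
tool delta cm [-0.007  0.041 -0.07 ]
tool yaw -0.0001722721918545611
```

View pics/side3c.png

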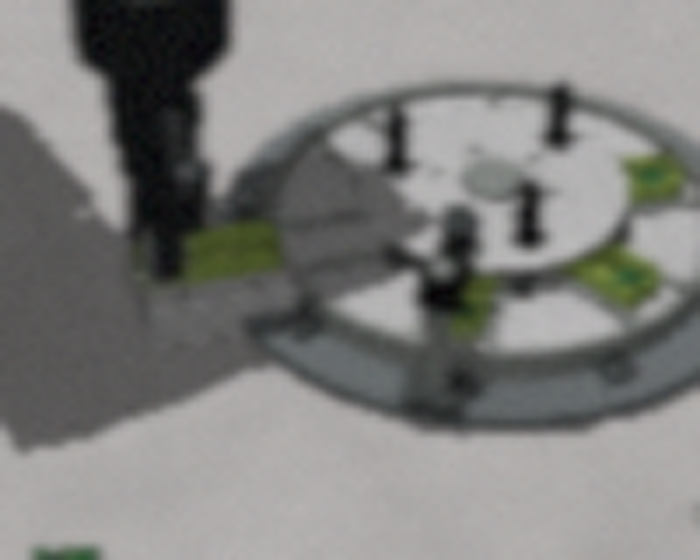

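The shell sits on the shoe at crop (230,250), lined up between the pocket strips. I'll slide it in, watching the forces.

Call:
apply_moves([
  {"claw": 0.6, "delta_pos": [0, 0, -0.04], "yaw": 0},
  {"claw": 0.6, "delta_pos": [0.3, 0, 0], "yaw": 0},
  {"claw": 0.6, "delta_pos": [0.3, 0, 0], "yaw": 0},
  {"claw": 0.6, "delta_pos": [0.3, 0, 0], "yaw": 0},
  {"claw": 0.6, "delta_pos": [0.3, 0, 0], "yaw": 0},
])

```text
clock: 8.72
eef_pos: [464.4, 174.8, 205.7]
tcp_rot: [-3.142, -0.0, 0.118]
contact_force: [-0.2, 0.2, 0.5]
opening: 0.304
grasp_force: 24.9
```

Call:
apply_moves([
  {"claw": 0.6, "delta_pos": [0.3, 0, 0], "yaw": 0},
  {"claw": 0.6, "delta_pos": [0.3, 0, 0], "yaw": 0},
  {"claw": 0.6, "delta_pos": [0.3, 0, 0], "yaw": 0},
  {"claw": 0.6, "delta_pos": [0.3, 0, 0], "yaw": 0},
])

```text
clock: 9.22
eef_pos: [476.2, 176.3, 205.7]
tcp_rot: [-3.142, -0.0, 0.118]
contact_force: [-0.5, 0.4, -1.1]
opening: 0.302
grasp_force: 24.9
```

Call:
apply_moves([
  {"claw": 0.6, "delta_pos": [0.3, 0, 0], "yaw": 0},
  {"claw": 0.6, "delta_pos": [0.3, 0, 0], "yaw": 0},
  {"claw": 0.6, "delta_pos": [0.3, 0, 0], "yaw": 0},
  {"claw": 0.3, "delta_pos": [0.3, 0, 0], "yaw": 0},
])

```text
clock: 9.72
eef_pos: [488.2, 177.7, 205.7]
tcp_rot: [-3.142, -0.0, 0.118]
contact_force: [-0.4, -0.3, 0.3]
opening: 0.348
grasp_force: 0.0
```

Call:
apply_moves([
  {"claw": 0.6, "delta_pos": [0.3, 0, 0], "yaw": 0},
  {"claw": 0.6, "delta_pos": [0.3, 0, 0], "yaw": 0},
  {"claw": 0.6, "delta_pos": [0.2, 0, 0], "yaw": 0},
])

```text
clock: 10.1
eef_pos: [495.8, 178.6, 205.8]
tcp_rot: [3.142, 0.001, 0.118]
contact_force: [-3.9, -0.7, 6.6]
opening: 0.305
grasp_force: 24.8
```

A slip of mine: one row had claw 0.3, which eased the grip for one row. The shell is gripped again and pressed on the floor, so I'll relieve the downward load and check.

Call:
apply_moves([
  {"claw": 0.6, "delta_pos": [0, 0, -0.05], "yaw": 0},
  {"claw": 0.6, "delta_pos": [0, 0, 0], "yaw": 0},
])

```text
clock: 10.35
eef_pos: [496.0, 178.6, 206.1]
tcp_rot: [-3.142, -0.0, 0.118]
contact_force: [-0.2, -1.3, -1.0]
opening: 0.302
grasp_force: 24.6
```

```bash
python3 to.py
python3 - <<'E'
from h import *
f=r.grab_frame("side"); np.savez("side4.npz",**f)
cv2.imwrite("pics/side4c.png",cv2.resize(f["img"][125:205,220:320],None,fx=7,fy=7,interpolation=cv2.INTER_CUBIC))
E
```

```text
10.35 [496.01 178.59 206.15] [-3.1415e+00 -4.0000e-04  1.1780e-01] F [-0.22 -1.34 -1.  ] op 0.3025 gf 24.6
```

View pics/side4c.png

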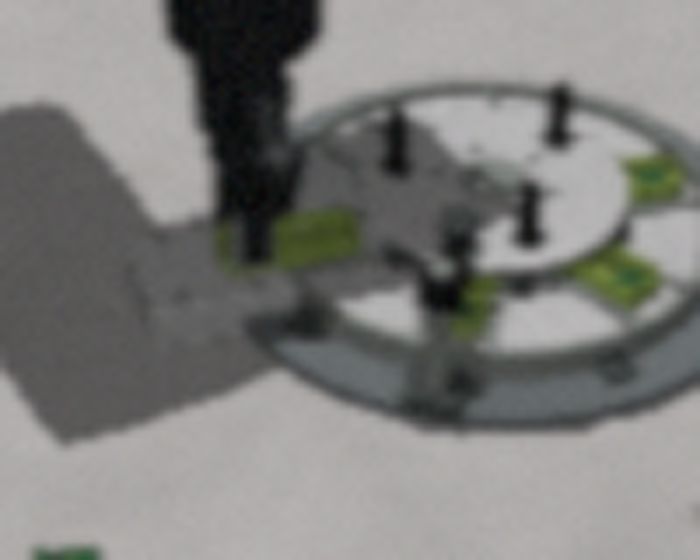

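Shell still held straight, at crop (290,240), just entering under the cover. On in small steps.

Call:
apply_moves([
  {"claw": 0.6, "delta_pos": [0.15, 0, 0], "yaw": 0},
  {"claw": 0.6, "delta_pos": [0.15, 0, 0], "yaw": 0},
  {"claw": 0.6, "delta_pos": [0.15, 0, 0], "yaw": 0},
  {"claw": 0.6, "delta_pos": [0.15, 0, 0], "yaw": 0},
  {"claw": 0.6, "delta_pos": [0.1, 0, 0], "yaw": 0},
  {"claw": 0.6, "delta_pos": [0.1, 0, 0], "yaw": 0},
])

```text
clock: 11.15
eef_pos: [503.9, 179.5, 206.2]
tcp_rot: [3.142, -0.0, 0.118]
contact_force: [-0.1, -0.2, -0.9]
opening: 0.302
grasp_force: 24.6
```

Call:
apply_moves([
  {"claw": 0.6, "delta_pos": [0.1, 0, 0], "yaw": 0},
  {"claw": 0.6, "delta_pos": [0.1, 0, 0], "yaw": 0},
])

```text
clock: 11.4
eef_pos: [505.9, 179.8, 206.2]
tcp_rot: [3.142, 0.0, 0.118]
contact_force: [-1.2, 0.1, -0.6]
opening: 0.303
grasp_force: 24.6
```

Call:
apply_moves([
  {"claw": 0.6, "delta_pos": [0.1, 0, 0], "yaw": 0},
  {"claw": 0.6, "delta_pos": [0.1, 0, 0], "yaw": 0},
])

```text
clock: 11.65
eef_pos: [507.9, 180.0, 206.2]
tcp_rot: [-3.142, -0.0, 0.118]
contact_force: [0.2, 0.4, -0.3]
opening: 0.303
grasp_force: 24.6
```

Call:
apply_moves([
  {"claw": 0.6, "delta_pos": [0.1, 0, 0], "yaw": 0},
  {"claw": 0.6, "delta_pos": [0.1, 0, 0], "yaw": 0},
])

```text
clock: 11.9
eef_pos: [509.9, 180.2, 206.2]
tcp_rot: [-3.142, -0.0, 0.118]
contact_force: [0.5, -0.6, -0.3]
opening: 0.309
grasp_force: 24.6
```

Call:
apply_moves([
  {"claw": 0.6, "delta_pos": [0.1, 0, 0], "yaw": 0},
  {"claw": 0.6, "delta_pos": [0.1, 0, 0], "yaw": 0},
])

```text
clock: 12.15
eef_pos: [511.5, 180.5, 206.0]
tcp_rot: [3.142, 0.001, 0.118]
contact_force: [-2.3, 1.3, -0.3]
opening: 0.303
grasp_force: 24.6
```

Call:
apply_moves([
  {"claw": 0.6, "delta_pos": [0.1, 0, 0], "yaw": 0},
  {"claw": 0.6, "delta_pos": [0.1, 0, 0], "yaw": 0},
])

```text
clock: 12.4
eef_pos: [513.4, 180.7, 206.0]
tcp_rot: [3.142, 0.001, 0.118]
contact_force: [-3.7, 1.7, -0.8]
opening: 0.303
grasp_force: 24.6
```

Call:
apply_moves([
  {"claw": 0.6, "delta_pos": [0.1, 0, 0], "yaw": 0},
  {"claw": 0.6, "delta_pos": [0.1, 0, 0], "yaw": 0},
])

```text
clock: 12.65
eef_pos: [515.7, 181.0, 206.1]
tcp_rot: [-3.141, 0.0, 0.118]
contact_force: [-3.0, 2.6, -0.1]
opening: 0.302
grasp_force: 24.6
```

Call:
apply_moves([
  {"claw": 0.6, "delta_pos": [0.1, 0, 0], "yaw": 0},
  {"claw": 0.6, "delta_pos": [0.1, 0, 0], "yaw": 0},
])

```text
clock: 12.9
eef_pos: [518.0, 181.3, 206.3]
tcp_rot: [-3.141, -0.001, 0.118]
contact_force: [-2.8, 2.4, 1.0]
opening: 0.304
grasp_force: 24.6
```

Call:
apply_moves([
  {"claw": 0.6, "delta_pos": [0.1, 0, 0], "yaw": 0},
  {"claw": 0.6, "delta_pos": [0.1, 0, 0], "yaw": 0},
])

```text
clock: 13.15
eef_pos: [519.9, 181.5, 206.3]
tcp_rot: [-3.141, -0.0, 0.118]
contact_force: [-2.6, 2.8, 0.2]
opening: 0.305
grasp_force: 24.6
```

Call:
apply_moves([
  {"claw": 0.6, "delta_pos": [0.1, 0, 0], "yaw": 0},
  {"claw": 0.6, "delta_pos": [0.1, 0, 0], "yaw": 0},
  {"claw": 0.6, "delta_pos": [0.1, 0, 0], "yaw": 0},
])

```text
clock: 13.52
eef_pos: [522.8, 181.8, 206.2]
tcp_rot: [-3.142, -0.0, 0.118]
contact_force: [-2.0, 2.3, 0.4]
opening: 0.303
grasp_force: 24.6
```

Call:
apply_moves([
  {"claw": 0.6, "delta_pos": [0.1, 0, 0], "yaw": 0},
  {"claw": 0.6, "delta_pos": [0.1, 0, 0], "yaw": 0},
  {"claw": 0.6, "delta_pos": [0.1, 0, 0], "yaw": 0},
])

```text
clock: 13.9
eef_pos: [525.8, 182.1, 206.2]
tcp_rot: [-3.142, 0.0, 0.118]
contact_force: [-2.9, 3.2, -0.1]
opening: 0.303
grasp_force: 24.6
```

Call:
apply_moves([
  {"claw": 0.6, "delta_pos": [0.05, 0, 0], "yaw": 0},
  {"claw": 0.6, "delta_pos": [0.05, 0, 0], "yaw": 0},
  {"claw": 0.6, "delta_pos": [0.05, 0, 0], "yaw": 0},
])

```text
clock: 14.28
eef_pos: [527.2, 182.3, 206.2]
tcp_rot: [-3.142, -0.0, 0.118]
contact_force: [-2.6, 3.4, -0.4]
opening: 0.307
grasp_force: 24.6
```

Call:
apply_moves([
  {"claw": 0.6, "delta_pos": [0.05, 0, 0], "yaw": 0},
  {"claw": 0.6, "delta_pos": [0.05, 0, 0], "yaw": 0},
  {"claw": 0.6, "delta_pos": [0.05, 0, 0], "yaw": 0},
])

```text
clock: 14.65
eef_pos: [528.7, 182.4, 206.2]
tcp_rot: [-3.142, 0.0, 0.118]
contact_force: [-2.0, 3.4, 0.7]
opening: 0.302
grasp_force: 24.6
```

Call:
apply_moves([
  {"claw": 0.6, "delta_pos": [0.05, 0, 0], "yaw": 0},
  {"claw": 0.6, "delta_pos": [0.05, 0, 0], "yaw": 0},
  {"claw": 0.6, "delta_pos": [0.05, 0, 0], "yaw": 0},
])

```text
clock: 15.02
eef_pos: [530.2, 182.6, 206.2]
tcp_rot: [-3.142, -0.0, 0.118]
contact_force: [-2.1, 3.4, 0.6]
opening: 0.3
grasp_force: 24.6
```

Call:
apply_moves([
  {"claw": 0.6, "delta_pos": [0.05, 0, 0], "yaw": 0},
  {"claw": 0.6, "delta_pos": [0.05, 0, 0], "yaw": 0},
])

```text
clock: 15.28
eef_pos: [531.2, 182.8, 206.2]
tcp_rot: [-3.142, -0.0, 0.118]
contact_force: [-2.8, 3.5, -0.8]
opening: 0.307
grasp_force: 24.6
```

Call:
apply_moves([
  {"claw": 0.6, "delta_pos": [0.05, 0, 0], "yaw": 0},
  {"claw": 0.6, "delta_pos": [0.05, 0, 0], "yaw": 0},
])

```text
clock: 15.52
eef_pos: [532.1, 182.9, 206.2]
tcp_rot: [3.142, 0.0, 0.118]
contact_force: [-2.0, 2.6, -1.4]
opening: 0.304
grasp_force: 24.6
```

Call:
apply_moves([
  {"claw": 0.6, "delta_pos": [0.05, 0, 0], "yaw": 0},
  {"claw": 0.6, "delta_pos": [0.05, 0, 0], "yaw": 0},
])

```text
clock: 15.78
eef_pos: [533.1, 183.0, 206.2]
tcp_rot: [-3.142, 0.0, 0.118]
contact_force: [-2.5, 2.1, -0.3]
opening: 0.3
grasp_force: 24.6
```

Call:
apply_moves([
  {"claw": 0.6, "delta_pos": [0.05, 0, 0], "yaw": 0},
  {"claw": 0.6, "delta_pos": [0.05, 0, 0], "yaw": 0},
])

```text
clock: 16.02
eef_pos: [534.1, 183.1, 206.2]
tcp_rot: [-3.142, 0.0, 0.118]
contact_force: [-2.4, 3.6, -0.1]
opening: 0.302
grasp_force: 24.6
```

Call:
apply_moves([
  {"claw": 0.6, "delta_pos": [0.05, 0, 0], "yaw": 0},
  {"claw": 0.6, "delta_pos": [0.05, 0, 0], "yaw": 0},
])

```text
clock: 16.27
eef_pos: [535.2, 183.2, 206.2]
tcp_rot: [-3.142, 0.0, 0.118]
contact_force: [-1.9, 2.7, -0.1]
opening: 0.3
grasp_force: 24.6
```

Call:
apply_moves([
  {"claw": 0.6, "delta_pos": [0.05, 0, 0], "yaw": 0},
  {"claw": 0.6, "delta_pos": [0.05, 0, 0], "yaw": 0},
])

```text
clock: 16.52
eef_pos: [535.9, 183.3, 206.1]
tcp_rot: [3.141, 0.001, 0.118]
contact_force: [-4.1, 3.2, 0.0]
opening: 0.305
grasp_force: 24.7
```

Call:
apply_moves([
  {"claw": 0.6, "delta_pos": [0.05, 0, 0], "yaw": 0},
  {"claw": 0.6, "delta_pos": [0.05, 0, 0], "yaw": 0},
])

```text
clock: 16.77
eef_pos: [536.2, 183.3, 205.9]
tcp_rot: [3.141, 0.003, 0.118]
contact_force: [-6.8, 2.1, 0.1]
opening: 0.3
grasp_force: 24.8
```

Call:
apply_moves([
  {"claw": 0.6, "delta_pos": [0.05, 0, 0], "yaw": 0},
  {"claw": 0.6, "delta_pos": [0, 0, 0], "yaw": 0},
])

```text
clock: 17.02
eef_pos: [536.4, 183.3, 205.7]
tcp_rot: [3.141, 0.004, 0.118]
contact_force: [-7.3, 3.4, 1.7]
opening: 0.308
grasp_force: 24.8
```

The stop is felt: about 7 N, motion stalled, and the estimated leading end is at 32 mm radius, inside the 22–36 mm range. I'll relax, release and lift.

Call:
apply_moves([
  {"claw": 0.6, "delta_pos": [-0.04, 0, 0], "yaw": 0},
  {"claw": 0.1, "delta_pos": [0, 0, 0], "yaw": 0},
  {"claw": 0.0, "delta_pos": [0, 0, 0], "yaw": 0},
  {"claw": 0.0, "delta_pos": [0, 0, 0], "yaw": 0},
  {"claw": 0.0, "delta_pos": [0, 0, -1], "yaw": 0},
  {"claw": 0.0, "delta_pos": [0, 0, -3], "yaw": 0},
  {"claw": 0.0, "delta_pos": [-6, 0, -3], "yaw": 0},
])

```text
clock: 17.9
eef_pos: [484.1, 177.5, 276.1]
tcp_rot: [-3.141, -0.005, 0.117]
contact_force: [0.2, 0.9, 0.2]
opening: 0.494
grasp_force: 0.0
```

```bash
python3 - <<'E'
from h import *
f=r.grab_frame("side"); np.savez("side5.npz",**f)
cv2.imwrite("pics/side5c.png",cv2.resize(f["img"][125:205,220:320],None,fx=7,fy=7,interpolation=cv2.INTER_CUBIC))
E
python3 to.py
```

```text
17.95 [476.12 175.77 277.19] [3.1413e+00 3.0000e-03 1.1720e-01] F [-8.36 -1.72  0.22] op 0.4999 gf 0.0
```

View pics/side5c.png

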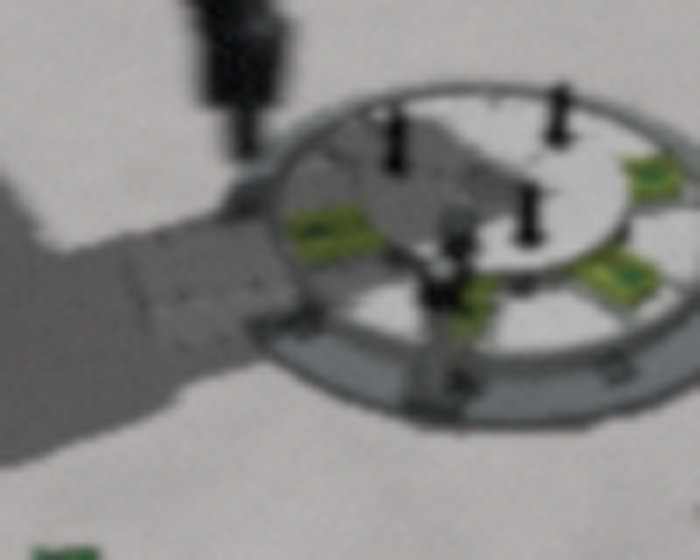

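The shell is in the pocket, its outer end just inside the rim at crop (293,235). To make sure it's the stop I felt, I'll push gently on its end with closed fingers.

Call:
apply_moves([
  {"claw": 1, "delta_pos": [0, 0, 0], "yaw": 0},
  {"claw": 1, "delta_pos": [1.7, 0, 0], "yaw": 0},
  {"claw": 1, "delta_pos": [0, 0, 3], "yaw": 0},
  {"claw": 1, "delta_pos": [0, 0, 2.5], "yaw": 0},
  {"claw": 1, "delta_pos": [0, 0, 1.0], "yaw": 0},
  {"claw": 1, "delta_pos": [0, 0, 0], "yaw": 0},
])

```text
clock: 18.7
eef_pos: [499.4, 178.9, 208.4]
tcp_rot: [3.141, 0.001, 0.118]
contact_force: [0.7, 0.8, 0.1]
opening: 0.0
grasp_force: 0.0
```

```bash
python3 to.py 500.4 178.7 206 0.118
```

```text
18.7 [499.37 178.93 208.36] [3.1413e+00 1.1000e-03 1.1760e-01] F [0.68 0.78 0.08] op 0.0002 gf 0.0
tool delta cm [0.1   0.035 0.236]
tool yaw -0.0004307227503238531
```

Call:
apply_moves([
  {"claw": 1, "delta_pos": [0, 0, 0.25], "yaw": 0},
  {"claw": 1, "delta_pos": [0.2, 0, 0], "yaw": 0},
  {"claw": 1, "delta_pos": [0.2, 0, 0], "yaw": 0},
  {"claw": 1, "delta_pos": [0.2, 0, 0], "yaw": 0},
  {"claw": 1, "delta_pos": [0.1, 0, 0], "yaw": 0},
  {"claw": 1, "delta_pos": [0.1, 0, 0], "yaw": 0},
])

```text
clock: 19.45
eef_pos: [506.6, 179.8, 206.7]
tcp_rot: [-3.142, 0.0, 0.118]
contact_force: [1.3, -0.5, 1.0]
opening: 0.0
grasp_force: 0.0
```

Call:
apply_moves([
  {"claw": 1, "delta_pos": [0.1, 0, 0], "yaw": 0},
  {"claw": 1, "delta_pos": [0.1, 0, 0], "yaw": 0},
])

```text
clock: 19.7
eef_pos: [508.5, 180.1, 206.6]
tcp_rot: [3.142, 0.0, 0.118]
contact_force: [-0.4, -0.2, -0.7]
opening: -0.0
grasp_force: 0.0
```

Call:
apply_moves([
  {"claw": 1, "delta_pos": [0.1, 0, 0], "yaw": 0},
  {"claw": 1, "delta_pos": [0.1, 0, 0], "yaw": 0},
])

```text
clock: 19.95
eef_pos: [510.5, 180.3, 206.6]
tcp_rot: [-3.142, 0.0, 0.118]
contact_force: [-0.1, -0.4, -0.0]
opening: 0.003
grasp_force: 0.2
```

Call:
apply_moves([
  {"claw": 1, "delta_pos": [0.05, 0, 0], "yaw": 0},
  {"claw": 1, "delta_pos": [0.05, 0, 0], "yaw": 0},
])

```text
clock: 20.2
eef_pos: [511.1, 180.3, 206.5]
tcp_rot: [3.141, 0.001, 0.118]
contact_force: [-2.7, -0.6, 1.1]
opening: -0.001
grasp_force: 1.4
```

Call:
apply_moves([
  {"claw": 1, "delta_pos": [0.05, 0, 0], "yaw": 0},
  {"claw": 1, "delta_pos": [0.05, 0, 0], "yaw": 0},
])

```text
clock: 20.45
eef_pos: [512.2, 180.5, 206.5]
tcp_rot: [3.141, 0.001, 0.118]
contact_force: [-3.4, -0.8, 1.8]
opening: 0.003
grasp_force: 2.2
```

Call:
apply_moves([
  {"claw": 1, "delta_pos": [0.05, 0, 0], "yaw": 0},
  {"claw": 1, "delta_pos": [0.05, 0, 0], "yaw": 0},
])

```text
clock: 20.7
eef_pos: [512.6, 180.4, 206.3]
tcp_rot: [3.141, 0.003, 0.118]
contact_force: [-7.3, -0.0, 3.5]
opening: 0.002
grasp_force: 3.7
```

Call:
apply_moves([
  {"claw": 1, "delta_pos": [0.05, 0, 0], "yaw": 0},
  {"claw": 1, "delta_pos": [0.05, 0, 0], "yaw": 0},
])

```text
clock: 20.95
eef_pos: [513.0, 180.4, 206.2]
tcp_rot: [3.141, 0.004, 0.118]
contact_force: [-9.6, 0.2, 3.6]
opening: -0.003
grasp_force: 5.0
```

It moved about 1 mm and met the hard stop again, so it's home. Next is the pin, at (578,212.5): I'll approach it from +y.

Call:
apply_moves([
  {"claw": 1, "delta_pos": [-0.3, 0, 0], "yaw": 0},
  {"claw": 1, "delta_pos": [-1.2, 0, 0], "yaw": 0},
  {"claw": 1, "delta_pos": [0, 0, -4], "yaw": 0},
  {"claw": 1, "delta_pos": [0, 0, -4.5], "yaw": 0},
  {"claw": 1, "delta_pos": [0, -4, 0], "yaw": 0},
  {"claw": 1, "delta_pos": [1, -3.5, 0], "yaw": 0},
  {"claw": 1, "delta_pos": [3, 0, 0], "yaw": 0},
  {"claw": 1, "delta_pos": [0, 0, 0], "yaw": 0},
])

```text
clock: 21.95
eef_pos: [531.6, 258.9, 291.9]
tcp_rot: [-3.141, -0.003, 0.118]
contact_force: [-0.2, -0.2, 0.7]
opening: -0.003
grasp_force: 0.0
```

```bash
python3 to.py 573 248 231 0.118;python3 - <<'E'
from h import *
f=r.grab_frame("side"); 
cv2.imwrite("pics/side6c.png",cv2.resize(f["img"][110:205,220:330],None,fx=5,fy=5,interpolation=cv2.INTER_CUBIC))
E
python3 to.py 573 248 231 0.118
```

```text
21.95 [531.62 258.9  291.95] [-3.1409e+00 -2.6000e-03  1.1820e-01] F [-0.2  -0.24  0.7 ] op -0.0026 gf 0.0
tool delta cm [3.964 1.574 6.104]
tool yaw 0.0002231299496103789
22.0 [530.59 258.31 291.59] [-3.1414e+00 -7.0000e-04  1.1780e-01] F [-0.27 -0.76  0.19] op -0.0002 gf 0.0
tool delta cm [4.086 1.523 6.062]
tool yaw -0.00024728634383308634
```

Call:
apply_moves([
  {"claw": 1, "delta_pos": [4.05, 1.2, 0], "yaw": 0},
  {"claw": 1, "delta_pos": [0, 0, 0], "yaw": 0},
  {"claw": 1, "delta_pos": [0, 0, 3], "yaw": 0},
  {"claw": 1, "delta_pos": [0, 0, 3], "yaw": 0},
  {"claw": 1, "delta_pos": [0, 0, 0], "yaw": 0},
])

```text
clock: 22.62
eef_pos: [569.9, 250.3, 229.6]
tcp_rot: [3.14, 0.005, 0.117]
contact_force: [0.4, 0.1, 0.5]
opening: 0.0
grasp_force: 0.0
```

Call:
apply_moves([
  {"claw": 1, "delta_pos": [0, 0.3, 0], "yaw": 0},
  {"claw": 1, "delta_pos": [0, 0.3, 0], "yaw": 0},
  {"claw": 1, "delta_pos": [0, 0.3, 0], "yaw": 0},
  {"claw": 1, "delta_pos": [0, 0.3, 0], "yaw": 0},
])

```text
clock: 23.12
eef_pos: [573.7, 238.9, 232.2]
tcp_rot: [-3.141, -0.001, 0.118]
contact_force: [0.0, 0.1, 0.1]
opening: 0.001
grasp_force: 0.0
```

Call:
apply_moves([
  {"claw": 1, "delta_pos": [0, 0.2, 0], "yaw": 0},
  {"claw": 1, "delta_pos": [0, 0.2, 0], "yaw": 0},
  {"claw": 1, "delta_pos": [0, 0.2, 0], "yaw": 0},
])

```text
clock: 23.5
eef_pos: [574.2, 233.1, 231.6]
tcp_rot: [-3.141, 0.0, 0.118]
contact_force: [-1.1, 6.1, 0.3]
opening: 0.0
grasp_force: 2.9
```

Call:
apply_moves([
  {"claw": 1, "delta_pos": [0, 0.2, 0], "yaw": 0},
  {"claw": 1, "delta_pos": [0, 0.2, 0], "yaw": 0},
  {"claw": 1, "delta_pos": [0, 0.2, 0], "yaw": 0},
])

```text
clock: 23.88
eef_pos: [574.3, 230.7, 231.7]
tcp_rot: [-3.135, -0.0, 0.116]
contact_force: [-8.7, 32.7, -3.1]
opening: 0.003
grasp_force: 16.5
```

Blocked: 33 N where about 9 N should do. I'll back off and measure.

Call:
apply_moves([
  {"claw": 1, "delta_pos": [0, -0.6, 0], "yaw": 0},
  {"claw": 1, "delta_pos": [0, -0.6, 0], "yaw": 0},
  {"claw": 1, "delta_pos": [0, -0.5, 0], "yaw": 0},
  {"claw": 1, "delta_pos": [0, 0, 0], "yaw": 0},
])

```text
clock: 24.38
eef_pos: [573.0, 244.2, 231.6]
tcp_rot: [3.141, -0.0, 0.118]
contact_force: [-0.1, -0.7, -0.3]
opening: 0.001
grasp_force: 0.0
```

```bash
python3 to.py
cat > chk.py <<'E'
from h import *
import sys
f=r.grab_frame("side"); np.savez("sidex.npz",**f); g=dict(np.load("side0.npz"))
def pins(f):
    v=f["img"].max(2).astype(int); C=cloud(f); k=(v<70)&(np.hypot(C[...,0]-620,C[...,1]-192)<75)&(C[...,2]>40)
    n,l,st,ce=cv2.connectedComponentsWithStats(k.astype(np.uint8)); return [(st[i].tolist(),ce[i].round(1).tolist()) for i in range(1,n) if st[i,4]>5]
def green(f):
    hsv=cv2.cvtColor(f["img"],cv2.COLOR_BGR2HSV); m=cv2.inRange(hsv,(25,60,30),(85,255,255)); m[:120]=0;m[175:]=0;m[:,:240]=0;m[:,330:]=0
    n,l,st,ce=cv2.connectedComponentsWithStats(m); return [(st[i].tolist(),ce[i].round(1).tolist()) for i in range(1,n) if st[i,4]>5]
for n,x in(("before",g),("seated",dict(np.load("side5.npz"))),("now",f)): print(n,"PINS",pins(x),"\n  GREEN",green(x))
m=cv2.inRange(cv2.cvtColor(f["img"],cv2.COLOR_BGR2HSV),(25,60,30),(85,255,255))
ys,xs=np.nonzero(m[145:165,255:280]); ys+=145; xs+=255
if len(xs):
  P=np.array([onz(f,u,v,37)[:2] for u,v in zip(xs,ys)])+[0,-3]-[624.5,193.4]; e=np.array([-.9927,-.118]); q=P@e; l=P@np.array([-e[1],e[0]])
  print("radius range",q.min(),q.max(),"lat",l.min(),l.max(),"n",len(xs))
E
python3 chk.py
```

```text
24.375 [572.97 244.2  231.63] [ 3.1415e+00 -1.0000e-04  1.1800e-01] F [-0.11 -0.68 -0.27] op 0.0009 gf 0.0
before PINS [([298, 138, 3, 8, 17], [299.4, 141.6]), ([275, 141, 3, 9, 19], [276.3, 145.3]), ([294, 151, 3, 9, 23], [295.1, 155.5])] 
  GREEN [([326, 120, 4, 3, 9], [327.9, 120.9]), ([309, 147, 9, 7, 46], [313.1, 149.9]), ([301, 160, 13, 9, 72], [307.5, 163.8]), ([284, 164, 7, 9, 40], [287.0, 168.1])]
seated PINS [([298, 138, 3, 8, 16], [299.4, 141.6]), ([274, 141, 5, 10, 37], [276.3, 145.7]), ([293, 151, 4, 9, 27], [294.8, 154.9])] 
  GREEN [([326, 120, 4, 3, 8], [327.9, 120.6]), ([309, 147, 9, 7, 46], [313.1, 149.9]), ([261, 154, 14, 9, 88], [267.2, 157.8]), ([301, 159, 13, 10, 73], [307.6, 163.8]), ([284, 164, 7, 9, 42], [287.0, 168.1])]
now PINS [([278, 46, 21, 23, 329], [287.8, 56.8]), ([269, 94, 17, 57, 523], [275.9, 117.5]), ([297, 138, 5, 8, 28], [299.1, 141.9]), ([294, 151, 3, 9, 23], [295.1, 155.5])] 
  GREEN [([326, 120, 4, 3, 9], [327.9, 120.8]), ([309, 147, 9, 7, 48], [312.9, 149.7]), ([261, 154, 14, 9, 80], [267.2, 157.8]), ([300, 159, 14, 10, 75], [307.5, 163.8]), ([284, 164, 7, 9, 40], [287.2, 168.0])]
radius range 64.92696986123426 106.73506883985236 lat -15.808260936486207 25.783970188042986 n 80
```

Call:
apply_moves([
  {"claw": 1, "delta_pos": [0, 0.6, 0], "yaw": 0},
  {"claw": 1, "delta_pos": [0, 0.5, 0], "yaw": 0},
  {"claw": 1, "delta_pos": [0, 0, 0], "yaw": 0},
])

```text
clock: 24.8
eef_pos: [574.2, 233.0, 231.7]
tcp_rot: [-3.141, 0.0, 0.117]
contact_force: [-1.3, 4.1, -0.0]
opening: 0.002
grasp_force: 1.9
```

Call:
apply_moves([
  {"claw": 1, "delta_pos": [0, 0.1, 0], "yaw": 0},
  {"claw": 1, "delta_pos": [0, 0, 0], "yaw": 0},
])

```text
clock: 25.05
eef_pos: [574.2, 232.6, 231.7]
tcp_rot: [-3.14, -0.0, 0.117]
contact_force: [-1.3, 7.5, -1.7]
opening: -0.005
grasp_force: 3.8
```

Call:
apply_moves([
  {"claw": 1, "delta_pos": [0, 0.1, 0], "yaw": 0},
  {"claw": 1, "delta_pos": [0, 0, 0], "yaw": 0},
])

```text
clock: 25.3
eef_pos: [574.2, 232.3, 231.7]
tcp_rot: [-3.139, -0.0, 0.117]
contact_force: [-3.3, 12.0, -1.7]
opening: -0.001
grasp_force: 6.0
```

Call:
apply_moves([
  {"claw": 1, "delta_pos": [0, 0.1, 0], "yaw": 0},
  {"claw": 1, "delta_pos": [0, 0, 0], "yaw": 0},
  {"claw": 1, "delta_pos": [0, 0, 0], "yaw": 0},
])

```text
clock: 25.68
eef_pos: [574.2, 231.9, 231.7]
tcp_rot: [-3.138, -0.0, 0.117]
contact_force: [-3.6, 16.2, -1.9]
opening: 0.0
grasp_force: 8.1
```

```bash
python3 to.py; python3 -c "
from rig import r
s=r.sense(); print(s['wrist_torque'])"; python3 chk.py | tail -3
```

```text
25.675 [574.24 231.9  231.71] [-3.138e+00 -3.000e-04  1.168e-01] F [-3.6  16.16 -1.88] op 0.0003 gf 8.1
[2.52745311 0.61535162 0.1117871 ]
now PINS [([279, 48, 20, 23, 332], [288.7, 58.7]), ([269, 96, 19, 55, 565], [276.2, 118.9]), ([297, 138, 5, 9, 32], [299.0, 142.4]), ([294, 151, 3, 9, 21], [295.2, 155.3])] 
  GREEN [([326, 120, 4, 3, 9], [327.9, 120.8]), ([309, 147, 9, 7, 46], [313.0, 149.7]), ([262, 154, 13, 9, 82], [267.5, 158.0]), ([300, 159, 14, 10, 73], [307.6, 163.8]), ([284, 164, 7, 9, 40], [287.2, 168.0])]
radius range 64.92696986123426 105.13158084065135 lat -14.868728583221351 25.911489951457487 n 82
```

Call:
apply_moves([
  {"claw": 1, "delta_pos": [0, -1.0, 0], "yaw": 0},
  {"claw": 1, "delta_pos": [0, -0.5, -1], "yaw": 0},
  {"claw": 1, "delta_pos": [0, -4, -4], "yaw": 0},
  {"claw": 1, "delta_pos": [0, -5, -2], "yaw": 0},
  {"claw": 1, "delta_pos": [0, -5, 0], "yaw": 0},
  {"claw": 1, "delta_pos": [0, -5, 0], "yaw": 0},
  {"claw": 1, "delta_pos": [0, 0, 0], "yaw": 0},
])

```text
clock: 26.6
eef_pos: [549.8, 436.7, 302.4]
tcp_rot: [-3.14, -0.001, 0.121]
contact_force: [-0.6, 0.1, 0.1]
opening: 0.0
grasp_force: 0.0
```

```bash
python3 to.py
cat > q.py <<'E'
from h import *
f=r.grab_frame("top"); np.savez("top7.npz",**f); g=dict(np.load("top0.npz"))
c=np.array([624.5,193.2])
for n,x in(("0",g),("now",f)):
    hsv=cv2.cvtColor(x["img"],cv2.COLOR_BGR2HSV); m=cv2.inRange(hsv,(25,60,30),(85,255,255)); C=cloud(x)
    m[(np.hypot(C[...,0]-c[0],C[...,1]-c[1])>125)]=0
    k,l,st,ce=cv2.connectedComponentsWithStats(m)
    for i in range(1,k):
        if st[i,4]<8: continue
        ys,xs=np.nonzero(l==i); P=np.array([onz(x,a,b,35)[:2] for a,b in zip(xs,ys)])-c; ctr=P.mean(0)
        a=np.round((np.degrees(np.arctan2(ctr[1],ctr[0]))-7)/60)*60+7; e=np.r_[np.cos(np.radians(a)),np.sin(np.radians(a))]
        q=P@e; t=P@np.r_[-e[1],e[0]]
        print(n,"station",a,"px",st[i].tolist(),"radius",np.percentile(q,[2,98]).round(1),"lat",np.percentile(t,[2,50,98]).round(1),"zmed",np.median(C[l==i][:,2]).round(1))
    v=x["img"].max(2).astype(int); k=(v<75)&(np.hypot(C[...,0]-622,C[...,1]-191)<75)&(C[...,2]>45)&(C[...,2]<95)
    kk,l,st,ce=cv2.connectedComponentsWithStats(k.astype(np.uint8))
    print([(st[i].tolist(),ce[i].round(1).tolist()) for i in range(1,kk) if st[i,4]>2])
E
python3 q.py
```

```text
26.6 [549.84 436.72 302.44] [-3.1405e+00 -1.5000e-03  1.2090e-01] F [-0.55  0.09  0.13] op 0.0003 gf 0.0
0 station 7.0 px [194, 132, 7, 7, 45] radius [73.7 97.8] lat [-11.8  -0.3  11.2] zmed 29.8
0 station -53.0 px [214, 140, 9, 9, 52] radius [70.2 96.7] lat [-11.7   0.2  12.2] zmed 29.6
0 station -113.0 px [216, 162, 8, 9, 32] radius [67.3 95.5] lat [-12.5  -6.1   9.6] zmed 27.2
[([190, 145, 2, 3, 6], [190.5, 146.0]), ([212, 154, 3, 3, 6], [212.8, 154.8]), ([193, 168, 3, 3, 7], [193.7, 169.1])]
now station 7.0 px [194, 132, 7, 8, 45] radius [73.6 97.8] lat [-11.8   0.2  11.2] zmed 27.7
now station -53.0 px [214, 140, 9, 9, 53] radius [70.2 97.3] lat [-11.7   0.1  12.2] zmed 29.2
now station -113.0 px [216, 162, 8, 9, 31] radius [67.3 93.7] lat [-12.5  -6.1   9.7] zmed 27.5
now station -173.0 px [199, 176, 8, 10, 70] radius [ 67.8 101.8] lat [-12.8  -0.8  11.7] zmed 29.7
[([189, 145, 3, 3, 6], [190.3, 145.7]), ([212, 153, 3, 4, 7], [212.7, 154.6]), ([193, 168, 3, 3, 8], [193.9, 169.1])]
```

Everything is as it should be: the shell's outer end is at about 104 mm, inside the 109 mm rim, and centred. I'll try another pin, the one at (629,142), pushed in +x, to see whether the dial itself is locked.

```bash
python3 to.py 600 148 302 0.118
```

```text
26.65 [550.06 434.89 302.06] [ 3.1414e+00 -6.0000e-04  1.2010e-01] F [-0.63 -1.1  -0.37] op -0.0015 gf 0.0
tool delta cm [1.5200e+00 2.9081e+01 1.3000e-02]
tool yaw 0.0021045337818844656
```

Call:
apply_moves([
  {"claw": 1, "delta_pos": [0.3, 5.8, 0], "yaw": 0},
  {"claw": 1, "delta_pos": [0.3, 5.8, 0], "yaw": 0},
  {"claw": 1, "delta_pos": [0.3, 5.8, 0], "yaw": 0},
  {"claw": 1, "delta_pos": [0.3, 5.8, 0], "yaw": 0},
  {"claw": 1, "delta_pos": [0.3, 5.5, 0], "yaw": 0},
  {"claw": 1, "delta_pos": [0, 0, 0], "yaw": 0},
  {"claw": 1, "delta_pos": [0, 0, 0], "yaw": 0},
])

```text
clock: 27.52
eef_pos: [599.0, 149.6, 302.0]
tcp_rot: [-3.142, -0.0, 0.116]
contact_force: [0.3, 0.6, 0.5]
opening: -0.001
grasp_force: 0.0
```

```bash
python3 to.py 600 148 231 0.118
```

```text
27.525 [599.01 149.59 301.97] [-3.1415 -0.      0.1159] F [0.29 0.62 0.48] op -0.0011 gf 0.0
tool delta cm [0.08  0.17  7.097]
tool yaw -0.0021114389080306717
```

Call:
apply_moves([
  {"claw": 1, "delta_pos": [0, 0.1, 3], "yaw": 0},
  {"claw": 1, "delta_pos": [0, 0, 3], "yaw": 0},
  {"claw": 1, "delta_pos": [0, 0, 1], "yaw": 0},
  {"claw": 1, "delta_pos": [0, 0, 0], "yaw": 0},
])

```text
clock: 28.02
eef_pos: [599.0, 150.2, 231.4]
tcp_rot: [3.141, 0.001, 0.119]
contact_force: [-0.1, 0.9, 0.6]
opening: 0.001
grasp_force: 0.0
```

Call:
apply_moves([
  {"claw": 1, "delta_pos": [0.3, 0, 0], "yaw": 0},
  {"claw": 1, "delta_pos": [0.2, 0, 0], "yaw": 0},
  {"claw": 1, "delta_pos": [0.2, 0, 0], "yaw": 0},
  {"claw": 1, "delta_pos": [0, 0, 0], "yaw": 0},
])

```text
clock: 28.52
eef_pos: [606.4, 150.3, 232.0]
tcp_rot: [-3.142, -0.001, 0.118]
contact_force: [-0.3, -0.3, 0.6]
opening: -0.001
grasp_force: 0.0
```

Call:
apply_moves([
  {"claw": 1, "delta_pos": [0.2, 0, 0], "yaw": 0},
  {"claw": 1, "delta_pos": [0.2, 0, 0], "yaw": 0},
  {"claw": 1, "delta_pos": [0, 0, 0], "yaw": 0},
])

```text
clock: 28.9
eef_pos: [610.3, 150.8, 231.6]
tcp_rot: [-3.142, -0.0, 0.118]
contact_force: [-0.3, -0.2, -0.9]
opening: -0.001
grasp_force: 0.0
```

Call:
apply_moves([
  {"claw": 1, "delta_pos": [0.2, 0, 0], "yaw": 0},
  {"claw": 1, "delta_pos": [0.1, 0, 0], "yaw": 0},
  {"claw": 1, "delta_pos": [0, 0, 0], "yaw": 0},
])

```text
clock: 29.28
eef_pos: [613.2, 151.2, 231.6]
tcp_rot: [-3.142, -0.0, 0.118]
contact_force: [0.6, 0.2, 0.2]
opening: 0.004
grasp_force: 0.0
```

Call:
apply_moves([
  {"claw": 1, "delta_pos": [0.1, 0, 0], "yaw": 0},
  {"claw": 1, "delta_pos": [0.1, 0, 0], "yaw": 0},
  {"claw": 1, "delta_pos": [0, 0, 0], "yaw": 0},
])

```text
clock: 29.65
eef_pos: [615.0, 151.4, 231.6]
tcp_rot: [3.142, 0.0, 0.118]
contact_force: [-0.9, -0.8, 0.1]
opening: 0.001
grasp_force: 0.6
```

Call:
apply_moves([
  {"claw": 1, "delta_pos": [0.1, 0, 0], "yaw": 0},
  {"claw": 1, "delta_pos": [0.1, 0, 0], "yaw": 0},
  {"claw": 1, "delta_pos": [0, 0, 0], "yaw": 0},
])

```text
clock: 30.02
eef_pos: [615.9, 151.5, 231.4]
tcp_rot: [3.141, 0.004, 0.118]
contact_force: [-7.8, -0.4, 5.5]
opening: -0.002
grasp_force: 3.9
```

Call:
apply_moves([
  {"claw": 1, "delta_pos": [0.1, 0, 0], "yaw": 0},
  {"claw": 1, "delta_pos": [0.1, 0, 0], "yaw": 0},
  {"claw": 1, "delta_pos": [0, 0, 0], "yaw": 0},
])

```text
clock: 30.4
eef_pos: [616.8, 151.5, 231.2]
tcp_rot: [3.141, 0.007, 0.118]
contact_force: [-13.5, -1.3, 9.6]
opening: -0.001
grasp_force: 7.0
```

```bash
cat > pc.py <<'E'
from h import *
def sh(a,b,x0,y0,w,h):
    A=cv2.cvtColor(a["img"],6)[y0:y0+h,x0:x0+w].astype(np.float32);B=cv2.cvtColor(b["img"],6)[y0:y0+h,x0:x0+w].astype(np.float32)
    s,q=cv2.phaseCorrelate(A,B,cv2.createHanningWindow((w,h),cv2.CV_32F)); return np.round(s,3),round(q,2)
t=r.grab_frame("top"); s=r.grab_frame("side"); np.savez("topL.npz",**t); np.savez("sideL.npz",**s)
t0=dict(np.load("top0.npz")); t7=dict(np.load("top7.npz")); s0=dict(np.load("side0.npz"))
for n,a in(("0",t0),("7",t7)):
    print("top vs",n,"st7",sh(a,t,186,126,22,20),"st-53",sh(a,t,208,134,22,20),"static",sh(a,t,270,140,22,26))
print("side vs 0: st7",sh(s0,s,302,140,22,18),"st-53",sh(s0,s,296,154,26,20),"static",sh(s0,s,305,205,26,24))
print("side5 vs 0:",sh(s0,dict(np.load("side5.npz")),302,140,22,18),sh(s0,dict(np.load("side5.npz")),296,154,26,20))
E
python3 pc.py; python3 to.py
```

```text
top vs 0 st7 (array([-1.133,  0.07 ]), 0.46) st-53 (array([ 1.045, -1.404]), 0.45) static (array([0.095, 0.612]), 0.94)
top vs 7 st7 (array([-1.062,  0.758]), 0.75) st-53 (array([ 0.881, -0.381]), 0.53) static (array([0.132, 0.495]), 0.97)
side vs 0: st7 (array([ 0.083, -0.309]), 0.64) st-53 (array([0.463, 0.568]), 0.93) static (array([0.471, 0.027]), 0.97)
side5 vs 0: (array([-0.069,  0.206]), 0.92) (array([0.531, 0.01 ]), 0.97)
30.5 [616.72 151.59 231.23] [3.1412 0.0073 0.1176] F [-14.45  -1.45   9.8 ] op -0.0003 gf 6.9
```

```bash
python3 q.py | tail -5; python3 chk.py | tail -3
```

```text
0 station 7.0 px [194, 132, 7, 7, 45] radius [73.7 97.8] lat [-11.8  -0.3  11.2] zmed 29.8
0 station -53.0 px [214, 140, 9, 9, 52] radius [70.2 96.7] lat [-11.7   0.2  12.2] zmed 29.6
0 station -113.0 px [216, 162, 8, 9, 32] radius [67.3 95.5] lat [-12.5  -6.1   9.6] zmed 27.2
[([190, 145, 2, 3, 6], [190.5, 146.0]), ([212, 154, 3, 3, 6], [212.8, 154.8]), ([193, 168, 3, 3, 7], [193.7, 169.1])]
[]
now PINS [([282, 106, 24, 55, 508], [291.4, 131.5]), ([298, 137, 3, 5, 12], [298.9, 138.8]), ([274, 141, 5, 10, 30], [276.2, 146.4])] 
  GREEN [([326, 120, 4, 3, 9], [327.9, 120.8]), ([309, 147, 9, 7, 52], [313.0, 149.9]), ([262, 154, 13, 9, 82], [267.5, 157.9]), ([300, 159, 15, 10, 79], [307.6, 163.7]), ([284, 164, 7, 9, 44], [287.2, 168.0])]
radius range 64.92696986123426 105.13158084065135 lat -15.808260936486207 25.783970188042986 n 82
```

Run:
```python
from h import *
s=r.sense(); F=s["contact_force"]; t=s["wrist_torque"]; p=np.cross(F,t)/(F@F)*1000; d=F/np.linalg.norm(F)
print(F.round(2),t.round(3),"res",F@t)
for z in(-110,-125,-140,-155,-170,-173):
    k=(z-p[2])/d[2]; print(z, (s["eef_pos"]+p+k*d).round(1))
```

```text
[-13.3   -1.31  10.39] [-0.235  2.077 -0.078] res -0.39733370457330014
-110 [557.9 141.  121.2]
-125 [577.1 142.9 106.2]
-140 [596.3 144.8  91.2]
-155 [615.5 146.7  76.2]
-170 [634.7 148.6  61.2]
-173 [638.5 148.9  58.2]
```

Call:
apply_moves([
  {"claw": 1, "delta_pos": [0.1, 0, -0.1], "yaw": 0},
  {"claw": 1, "delta_pos": [0.1, 0, -0.1], "yaw": 0},
  {"claw": 1, "delta_pos": [0, 0, 0], "yaw": 0},
])

```text
clock: 30.98
eef_pos: [617.5, 151.6, 231.6]
tcp_rot: [3.141, 0.011, 0.117]
contact_force: [-14.9, -0.8, 1.2]
opening: -0.002
grasp_force: 7.6
```

Call:
apply_moves([
  {"claw": 1, "delta_pos": [0.1, 0, -0.1], "yaw": 0},
  {"claw": 1, "delta_pos": [0.1, 0, -0.1], "yaw": 0},
  {"claw": 1, "delta_pos": [0, 0, 0], "yaw": 0},
])

```text
clock: 31.35
eef_pos: [618.2, 151.8, 232.0]
tcp_rot: [3.141, 0.016, 0.117]
contact_force: [-16.9, -0.2, -5.4]
opening: -0.001
grasp_force: 8.4
```

Call:
apply_moves([
  {"claw": 1, "delta_pos": [-0.6, 0, 0], "yaw": 0},
  {"claw": 1, "delta_pos": [-0.6, 0, 0], "yaw": 0},
  {"claw": 1, "delta_pos": [-0.3, 0, 0], "yaw": 0},
])

```text
clock: 31.72
eef_pos: [608.4, 150.6, 236.2]
tcp_rot: [-3.141, -0.002, 0.118]
contact_force: [0.2, -1.1, 0.1]
opening: -0.001
grasp_force: 0.0
```

```bash
python3 to.py
python3 - <<'E'
from h import *
f=dict(np.load("top7.npz")); g=dict(np.load("top0.npz")); c=np.array([624.5,193.2])
def prof(f,a,z=30):
    e=np.r_[np.cos(a),np.sin(a)]; t=np.r_[-e[1],e[0]]; out=[]
    for q in range(64,136,4):
        row=""
        for l in range(-36,40,4):
            P=np.r_[c+q*e+l*t,z]; d=R(f).T@(P-f["eye"]); u=f["cx"]+f["fx"]*d[0]/-d[2]; v=f["cy"]-f["fy"]*d[1]/-d[2]
            b=cv2.getRectSubPix(f["img"],(1,1),(float(u),float(v)))[0,0].astype(int)
            row+=" G" if b[1]-b[0]>35 else " %d"%min(9,b.max()//20)
        out.append(row)
    return out
A=prof(f,np.radians(187));B=prof(g,np.radians(187));C=prof(g,np.radians(7))
for q,x,y,w in zip(range(64,136,4),A,B,C): print("%4d"%q,x,"|",y,"|",w)
E
```

```text
31.725 [608.38 150.62 236.17] [-3.1415e+00 -1.6000e-03  1.1780e-01] F [ 0.22 -1.09  0.08] op -0.0014 gf 0.0
  64  3 3 3 3 3 3 3 3 3 3 3 3 3 3 3 3 3 3 3 |  7 7 7 7 7 6 6 7 7 7 7 7 7 6 6 6 6 7 7 |  7 7 7 7 7 7 7 7 7 7 7 7 7 7 7 7 7 6 7
  68  3 3 3 3 3 3 3 3 3 3 3 3 3 3 3 3 3 3 3 |  8 8 8 7 7 6 6 7 7 7 7 7 7 6 6 7 7 7 8 |  7 7 7 7 7 6 6 7 7 7 7 6 6 7 7 7 7 7 7
  72  3 3 3 3 3 3 3 3 3 3 3 3 3 3 3 3 3 3 3 |  8 8 8 7 6 6 7 7 8 7 8 7 7 6 6 7 8 8 8 |  8 8 7 7 6 5 5 6 6 6 6 6 5 6 6 7 7 8 8
  76  3 3 3 3 3 3 3 3 3 3 3 3 3 3 3 3 3 3 3 |  8 8 8 7 6 6 7 7 8 8 8 8 7 6 6 7 8 8 8 |  8 8 7 7 6 5 5 5 G G G G 5 5 6 7 7 8 8
  80  3 3 3 3 3 3 3 3 3 3 3 3 3 3 3 3 3 3 3 |  8 8 8 7 7 6 7 8 8 8 8 8 7 6 6 7 8 8 8 |  8 8 7 7 6 5 5 G G G G G 4 5 6 7 8 8 8
  84  3 3 3 3 3 3 3 3 3 3 3 3 3 3 3 3 3 3 3 |  8 8 8 7 7 7 7 8 8 8 8 8 7 6 6 7 8 8 8 |  8 8 8 7 6 5 4 G G 4 4 G 4 5 6 7 8 8 8
  88  3 3 3 3 3 3 3 3 3 3 3 3 3 3 3 3 3 3 3 |  8 8 8 7 7 6 7 7 8 8 8 8 7 6 6 7 8 8 8 |  8 8 8 7 6 5 4 4 4 3 3 3 4 5 6 7 8 8 8
  92  3 3 3 3 3 3 3 3 3 3 3 3 3 3 3 3 3 3 3 |  8 8 8 7 7 6 7 7 8 8 8 8 7 6 6 7 8 8 8 |  8 8 8 7 6 5 5 4 4 3 3 
[... 575 characters left out ...]
6 6 6 6 6 7 6 6 6 6 6 6 5 5 4 |  4 4 4 4 4 4 4 4 4 4 4 4 4 4 4 4 4 4 4
 116  3 3 3 3 3 3 3 3 3 3 3 3 3 3 3 3 3 3 3 |  4 5 6 7 7 7 7 7 7 7 7 7 7 7 7 7 6 5 4 |  4 4 4 4 4 3 3 3 3 3 3 4 4 4 4 4 4 4 4
 120  3 3 3 3 3 3 3 3 3 3 3 3 3 3 3 3 3 3 3 |  4 5 7 7 8 8 8 8 8 8 8 8 8 8 7 7 6 5 4 |  4 4 4 4 3 3 3 3 3 3 3 3 3 4 4 4 4 4 4
 124  3 3 3 3 3 3 3 3 3 3 3 3 3 3 3 3 3 3 3 |  5 6 7 7 8 8 8 8 8 8 8 8 8 8 7 7 6 5 4 |  4 4 4 4 3 3 2 3 3 3 3 3 3 3 4 4 4 4 4
 128  3 3 3 3 3 3 3 3 3 3 3 3 3 3 3 3 3 3 3 |  5 6 7 7 7 8 8 8 8 8 8 8 8 7 7 7 6 5 4 |  5 4 4 4 3 3 2 2 2 2 3 3 3 3 4 4 4 5 5
 132  3 3 3 3 3 3 3 3 3 3 3 3 3 3 3 3 3 3 3 |  5 5 6 7 7 8 8 8 8 8 8 8 8 7 7 6 6 5 4 |  5 5 5 4 4 3 2 2 2 2 2 3 3 4 4 5 5 5 6
```

Call:
apply_moves([
  {"claw": 1, "delta_pos": [0, 0, -4], "yaw": 0},
  {"claw": 1, "delta_pos": [2.4, 0, 0], "yaw": 0},
  {"claw": 1, "delta_pos": [2.4, 0.5, 0], "yaw": 0},
  {"claw": 1, "delta_pos": [0, 0, 0], "yaw": 0},
  {"claw": 1, "delta_pos": [0, 0, 4], "yaw": 0},
  {"claw": 1, "delta_pos": [-0.3, 0, 0], "yaw": 0},
  {"claw": 1, "delta_pos": [-0.3, 0, 0], "yaw": 0},
  {"claw": 1, "delta_pos": [0, 0, 0], "yaw": 0},
])

```text
clock: 32.72
eef_pos: [650.6, 150.7, 237.2]
tcp_rot: [-3.141, -0.002, 0.118]
contact_force: [-0.1, -0.5, 0.5]
opening: 0.006
grasp_force: 0.0
```

Call:
apply_moves([
  {"claw": 1, "delta_pos": [-0.2, 0, 0], "yaw": 0},
  {"claw": 1, "delta_pos": [-0.2, 0, 0], "yaw": 0},
  {"claw": 1, "delta_pos": [0, 0, 0], "yaw": 0},
])

```text
clock: 33.1
eef_pos: [647.7, 150.3, 236.8]
tcp_rot: [-3.141, -0.005, 0.118]
contact_force: [5.3, -0.1, 0.4]
opening: 0.001
grasp_force: 2.6
```

Call:
apply_moves([
  {"claw": 1, "delta_pos": [-0.1, 0, 0], "yaw": 0},
  {"claw": 1, "delta_pos": [-0.1, 0, 0], "yaw": 0},
  {"claw": 1, "delta_pos": [0, 0, 0], "yaw": 0},
])

```text
clock: 33.48
eef_pos: [646.6, 150.1, 236.9]
tcp_rot: [-3.141, -0.007, 0.118]
contact_force: [9.1, 0.1, -1.8]
opening: -0.003
grasp_force: 4.8
```

```bash
python3 - <<'E'
from h import *
def sh(a,b,x0,y0,w,h):
    A,B=[cv2.cvtColor(i["img"],cv2.COLOR_BGR2LAB)[y0:y0+h,x0:x0+w,1:].astype(np.float32).sum(2)-cv2.cvtColor(i["img"],cv2.COLOR_BGR2LAB)[y0:y0+h,x0:x0+w,2].astype(np.float32)*2 for i in(a,b)]
    s,q=cv2.phaseCorrelate(A,B,cv2.createHanningWindow((w,h),cv2.CV_32F)); return np.round(s,2),round(q,2)
n=r.grab_frame("side"); np.savez("sideCW.npz",**n)
D={k:dict(np.load(k+".npz")) for k in("side5","sidex","sideL")}; D["cw"]=n
for k in D:
    if k!="side5": print(k,"shell",sh(D["side5"],D[k],252,146,30,24),"st7",sh(D["side5"],D[k],302,140,22,18),"st-53",sh(D["side5"],D[k],296,154,26,20),"purple",sh(D["side5"],D[k],300,205,34,26))
E
python3 to.py
```

```text
sidex shell (array([-0.21,  0.01]), 1.04) st7 (array([-0.04,  0.46]), 0.74) st-53 (array([0.79, 0.08]), 0.98) purple (array([0.12, 0.4 ]), 1.0)
sideL shell (array([-0.12,  0.47]), 1.11) st7 (array([-0.06,  0.36]), 0.86) st-53 (array([ 0.79, -0.06]), 1.0) purple (array([0.07, 0.35]), 0.91)
cw shell (array([ 0.04, -0.06]), 0.98) st7 (array([-0.14,  0.51]), 0.81) st-53 (array([0.28, 0.64]), 0.97) purple (array([0.01, 0.37]), 0.96)
33.525 [646.62 150.1  236.94] [-3.1412 -0.0072  0.1179] F [ 9.54  0.98 -1.64] op -0.0 gf 4.8
```

Call:
apply_moves([
  {"claw": 1, "delta_pos": [0.6, 0, 0], "yaw": 0},
  {"claw": 1, "delta_pos": [0.3, 0, -5], "yaw": 0},
  {"claw": 1, "delta_pos": [0, -3, -3], "yaw": 0},
  {"claw": 1, "delta_pos": [0, -6, 0], "yaw": 0},
  {"claw": 1, "delta_pos": [0, -6, 0], "yaw": 0},
  {"claw": 1, "delta_pos": [0, -6, 0], "yaw": 0},
  {"claw": 1, "delta_pos": [0, -6, 0], "yaw": 0},
  {"claw": 1, "delta_pos": [0, 0, 0], "yaw": 0},
])

```text
clock: 34.52
eef_pos: [620.2, 423.2, 315.3]
tcp_rot: [-3.141, 0.0, 0.122]
contact_force: [-0.0, -1.2, 0.8]
opening: -0.002
grasp_force: 0.0
```

```bash
python3 to.py
python3 - <<'E'
from h import *
f=r.grab_frame("top"); s=r.grab_frame("side"); np.savez("top8.npz",**f); np.savez("side8.npz",**s); g=dict(np.load("top0.npz")); c=np.array([624.5,193.2])
def prof(f,a,z=30,off=(0,0)):
    e=np.r_[np.cos(a),np.sin(a)]; t=np.r_[-e[1],e[0]]; out=[]
    for q in range(64,128,4):
        row=""
        for l in range(-36,40,4):
            P=np.r_[c+off+q*e+l*t,z]; d=R(f).T@(P-f["eye"]); u=f["cx"]+f["fx"]*d[0]/-d[2]; v=f["cy"]-f["fy"]*d[1]/-d[2]
            b=cv2.getRectSubPix(f["img"],(1,1),(float(u),float(v)))[0,0].astype(int)
            row+=" G" if b[1]-b[0]>30 else " %d"%min(9,b.max()//20)
        out.append(row)
    return out
for q,x,y in zip(range(64,128,4),prof(f,np.radians(187)),prof(s,np.radians(187),off=(0,3))): print("%4d"%q,x,"|",y)
E
```

```text
34.525 [620.19 423.17 315.34] [-3.1407e+00  4.0000e-04  1.2210e-01] F [-0.02 -1.25  0.82] op -0.0019 gf 0.0
  64  7 7 7 7 6 5 5 6 6 6 6 6 5 5 5 5 6 6 7 |  8 7 7 6 5 5 5 5 G G G G 4 4 4 4 5 6 7
  68  7 7 7 7 6 5 5 G G G G G 5 5 6 6 7 7 7 |  8 8 7 G G G G G G G G G 5 5 5 5 6 7 8
  72  7 7 7 7 6 5 G G G G G G 4 5 6 7 7 7 7 |  8 8 7 G G G G G G G G G 5 5 6 6 7 8 8
  76  7 7 7 7 6 5 G G G G G G 4 5 6 7 7 7 7 |  8 8 7 G G G G G G G G G 5 5 5 6 8 8 8
  80  7 7 7 7 6 5 G G G G G G 5 5 6 7 7 7 7 |  8 8 7 G G G G G G G G G 5 5 5 6 8 8 8
  84  7 7 7 7 5 4 G G G G G G 5 5 6 7 7 7 7 |  8 8 7 G G G G G G G G G 5 5 5 6 8 8 8
  88  7 7 7 6 5 4 4 3 3 3 G 4 5 5 6 7 7 7 7 |  8 8 7 G G G G G G G G G G 5 5 6 7 8 8
  92  7 7 7 6 5 4 4 3 3 G G 4 5 5 6 7 7 7 7 |  8 8 7 G G G G G G G G G 5 5 5 5 7 8 8
  96  7 7 7 6 5 4 4 G G G G 5 5 5 6 7 7 7 7 |  8 8 7 6 G G G G G G G G 5 5 5 6 7 8 8
 100  6 6 7 6 5 5 4 G G G G 5 5 5 6 6 7 7 7 |  7 7 7 7 6 G G G G G G G 5 5 5 6 8 8 8
 104  5 5 5 5 5 5 5 5 5 6 5 5 6 5 5 6 6 6 5 |  5 6 6 6 6 5 6 6 6 6 6 6 6 6 6 6 7 7 7
 108  3 4 4 5 5 5 5 5 6 6 6 5 5 5 5 5 5 5 4 |  3 4 5 5 5 5 6 6 6 6 7 7 6 6 6 5 5 6 6
 112  3 4 5 6 5 5 5 6 6 6 6 6 6 5 6 6 5 4 4 |  2 3 4 4 5 5 6 6 7 7 7 7 7 6 6 6 5 5 5
 116  2 4 6 7 7 7 6 7 7 7 7 7 7 7 7 6 6 5 4 |  2 3 4 5 7 7 7 8 8 8 8 8 8 8 8 8 7 6 5
 120  2 4 6 7 7 7 7 7 7 7 7 7 7 7 7 7 6 5 4 |  2 2 4 6 8 8 8 8 8 8 8 9 9 9 9 8 8 7 6
 124  2 4 5 7 7 7 7 7 7 7 7 7 7 7 7 7 6 4 4 |  2 2 4 6 8 8 8 8 9 9 9 9 9 9 9 9 8 8 6
```

Call:
apply_moves([
  {"claw": 1, "delta_pos": [0, 4, 0], "yaw": 0.172},
  {"claw": 1, "delta_pos": [0, 4, 0], "yaw": 0.171},
  {"claw": 1, "delta_pos": [0, 4, 0], "yaw": 0.171},
  {"claw": 1, "delta_pos": [0, 0, 0], "yaw": 0},
])

```text
clock: 35.12
eef_pos: [615.1, 296.1, 315.7]
tcp_rot: [3.14, 0.001, -0.402]
contact_force: [1.0, 0.2, -0.4]
opening: -0.002
grasp_force: 0.0
```

```bash
python3 to.py 592 241 226 -0.396
```

```text
35.125 [615.12 296.08 315.67] [ 3.1395e+00  1.0000e-03 -4.0170e-01] F [ 1.04  0.18 -0.38] op -0.0024 gf 0.0
tool delta cm [0.035 5.955 8.979]
tool yaw -0.005716333445330624
```

Call:
apply_moves([
  {"claw": 1, "delta_pos": [0, 2.8, 0], "yaw": 0},
  {"claw": 1, "delta_pos": [0, 2.8, 2], "yaw": 0},
  {"claw": 1, "delta_pos": [0, 0, 4], "yaw": 0},
  {"claw": 1, "delta_pos": [0, 0, 3], "yaw": 0},
  {"claw": 1, "delta_pos": [0, 0, 0], "yaw": 0},
])

```text
clock: 35.75
eef_pos: [592.9, 247.9, 223.6]
tcp_rot: [3.138, 0.003, -0.396]
contact_force: [0.3, -0.3, 0.6]
opening: 0.0
grasp_force: 0.0
```

```bash
python3 to.py 592 241 226 -0.396
```

```text
35.75 [592.94 247.87 223.58] [ 3.1384  0.0032 -0.3957] F [ 0.32 -0.3   0.59] op 0.0004 gf 0.0
tool delta cm [ 0.177  0.671 -0.241]
tool yaw 0.0002768088316990047
```

Call:
apply_moves([
  {"claw": 1, "delta_pos": [0.1, 0.4, 0], "yaw": 0},
  {"claw": 1, "delta_pos": [0, 0.4, 0], "yaw": 0},
  {"claw": 1, "delta_pos": [0, 0.3, 0], "yaw": 0},
  {"claw": 1, "delta_pos": [0, 0.2, 0], "yaw": 0},
  {"claw": 1, "delta_pos": [0, 0, 0], "yaw": 0},
])

```text
clock: 36.38
eef_pos: [589.6, 236.2, 225.9]
tcp_rot: [-3.141, -0.0, -0.396]
contact_force: [-0.0, 0.5, 0.0]
opening: -0.001
grasp_force: 0.0
```

Call:
apply_moves([
  {"claw": 1, "delta_pos": [0, 0.2, 0], "yaw": 0},
  {"claw": 1, "delta_pos": [0, 0.2, 0], "yaw": 0},
  {"claw": 1, "delta_pos": [0, 0, 0], "yaw": 0},
])

```text
clock: 36.75
eef_pos: [588.1, 232.7, 225.6]
tcp_rot: [-3.141, -0.0, -0.396]
contact_force: [-0.9, 1.5, -0.4]
opening: -0.001
grasp_force: 0.9
```

Call:
apply_moves([
  {"claw": 1, "delta_pos": [0, 0.2, 0], "yaw": 0},
  {"claw": 1, "delta_pos": [0, 0.1, 0], "yaw": 0},
  {"claw": 1, "delta_pos": [0, 0, 0], "yaw": 0},
])

```text
clock: 37.12
eef_pos: [587.6, 231.7, 225.8]
tcp_rot: [-3.137, -0.001, -0.397]
contact_force: [2.7, 12.5, -6.1]
opening: -0.003
grasp_force: 6.5
```

Call:
apply_moves([
  {"claw": 1, "delta_pos": [0, 0.2, 0], "yaw": 0},
  {"claw": 1, "delta_pos": [0, 0.1, 0], "yaw": 0},
  {"claw": 1, "delta_pos": [0, 0, 0], "yaw": 0},
])

```text
clock: 37.5
eef_pos: [586.8, 230.3, 225.9]
tcp_rot: [-3.134, -0.002, -0.397]
contact_force: [3.6, 23.0, -10.7]
opening: 0.0
grasp_force: 11.0
```

Call:
apply_moves([
  {"claw": 1, "delta_pos": [0, 0.1, 0], "yaw": 0},
  {"claw": 1, "delta_pos": [0, 0, 0], "yaw": 0},
  {"claw": 1, "delta_pos": [0, 0, 0], "yaw": 0},
])

```text
clock: 37.88
eef_pos: [586.6, 230.0, 225.9]
tcp_rot: [-3.133, -0.002, -0.397]
contact_force: [4.3, 26.0, -11.2]
opening: -0.005
grasp_force: 12.7
```

Run:
```python
from h import *
s=r.sense(); F=s["contact_force"]; t=s["wrist_torque"]; p=np.cross(F,t)/(F@F)*1000; d=F/np.linalg.norm(F)
print(s["eef_pos"],s["tcp_rot"],F.round(2),t.round(3))
for y in(-10,-15,-20):
    k=(y-p[1])/d[1]; print(y,(s["eef_pos"]+p+k*d).round(1))
print(np.round(s["joint_efforts"],2),s["qpos"].round(3))
```

```text
[586.62100451 229.96931041 225.92385404] [-3.13267993e+00 -2.06670710e-03 -3.97375433e-01] [  4.3   25.96 -11.22] [ 4.09  -0.806 -0.091]
-10 [580.2 220.   72.2]
-15 [579.4 215.   74.4]
-20 [578.6 210.   76.6]
[-14.07 -70.85 -19.8   -5.41   4.51  -0.08] [0.37  0.567 1.749 0.007 0.818 2.333]
```

Call:
apply_moves([
  {"claw": 1, "delta_pos": [0, 0.1, 0], "yaw": 0},
  {"claw": 1, "delta_pos": [0, 0.1, 0], "yaw": 0},
  {"claw": 1, "delta_pos": [0, 0, 0], "yaw": 0},
])

```text
clock: 38.25
eef_pos: [585.6, 227.9, 225.9]
tcp_rot: [-3.134, -0.002, -0.397]
contact_force: [4.2, 21.9, -9.1]
opening: 0.001
grasp_force: 11.1
```

```bash
python3 - <<'E'
from h import *
n=[r.grab_frame("side") for _ in range(3)]; a=dict(np.load("side8.npz"))
def cen(f):
    hsv=cv2.cvtColor(f["img"],cv2.COLOR_BGR2LAB).astype(float); w=np.clip(hsv[...,2]-hsv[...,1]-14,0,None); o=[]
    for x0,y0,x1,y1 in((256,148,282,168),(306,144,321,156),(297,156,317,171),(281,162,294,175),(300,205,335,228)):
        k=w[y0:y1,x0:x1] if y0<200 else np.clip(hsv[...,1]-hsv[...,2]-20,0,None)[y0:y1,x0:x1]; yy,xx=np.mgrid[y0:y1,x0:x1]; o+=[round((k*xx).sum()/k.sum(),2),round((k*yy).sum()/k.sum(),2)]
    return o
print("free",cen(a)); [print("load",cen(x)) for x in n]; print("side5",cen(dict(np.load("side5.npz")))); print("side0",cen(dict(np.load("side0.npz")))[2:])
E
python3 to.py
```

```text
free [np.float64(267.23), np.float64(157.65), np.float64(312.94), np.float64(149.99), np.float64(307.42), np.float64(163.95), np.float64(287.26), np.float64(168.02), np.float64(316.62), np.float64(216.85)]
load [np.float64(268.05), np.float64(158.76), np.float64(312.77), np.float64(149.1), np.float64(308.54), np.float64(163.18), np.float64(288.13), np.float64(168.29), np.float64(316.63), np.float64(216.85)]
load [np.float64(268.06), np.float64(158.75), np.float64(312.78), np.float64(149.05), np.float64(308.63), np.float64(163.17), np.float64(288.29), np.float64(168.32), np.float64(316.66), np.float64(216.85)]
load [np.float64(268.12), np.float64(158.86), np.float64(312.76), np.float64(149.01), np.float64(308.7), np.float64(163.17), np.float64(288.3), np.float64(168.37), np.float64(316.66), np.float64(216.85)]
side5 [np.float64(267.39), np.float64(157.88), np.float64(312.96), np.float64(149.91), np.float64(307.66), np.float64(163.88), np.float64(287.29), np.float64(168.19), np.float64(316.65), np.float64(216.86)]
side0 [np.float64(312.94), np.float64(149.93), np.float64(307.67), np.float64(163.88), np.float64(287.34), np.float64(168.17), np.float64(316.63), np.float64(216.87)]
38.4 [585.52 227.62 225.87] [-3.1342e+00 -1.4000e-03 -3.9720e-01] F [ 2.88 21.79 -9.07] op 0.0006 gf 10.8<stdin>:6: RuntimeWarning: invalid value encountered in scalar divide
```

The dial has started to turn: the shells shifted about 1 px and the pin gave 2.4 mm. It was only very stiff to break away. I'll follow the arc slowly, watching the force.

Call:
apply_moves([
  {"claw": 1, "delta_pos": [-0.05, 0.15, 0], "yaw": -0.03},
  {"claw": 1, "delta_pos": [-0.05, 0.15, 0], "yaw": -0.03},
  {"claw": 1, "delta_pos": [-0.05, 0.15, 0], "yaw": -0.03},
])

```text
clock: 38.78
eef_pos: [582.3, 223.3, 225.8]
tcp_rot: [-3.136, -0.002, -0.306]
contact_force: [3.2, 15.1, -6.6]
opening: -0.001
grasp_force: 8.3
```

Call:
apply_moves([
  {"claw": 1, "delta_pos": [-0.05, 0.15, 0], "yaw": -0.03},
  {"claw": 1, "delta_pos": [-0.05, 0.15, 0], "yaw": -0.03},
  {"claw": 1, "delta_pos": [-0.05, 0.15, 0], "yaw": -0.03},
])

```text
clock: 39.15
eef_pos: [579.9, 219.8, 225.9]
tcp_rot: [-3.135, -0.003, -0.216]
contact_force: [4.1, 16.5, -8.3]
opening: -0.0
grasp_force: 8.1
```

Call:
apply_moves([
  {"claw": 1, "delta_pos": [-0.08, 0.2, 0], "yaw": -0.04},
  {"claw": 1, "delta_pos": [-0.08, 0.2, 0], "yaw": -0.04},
  {"claw": 1, "delta_pos": [-0.08, 0.2, 0], "yaw": -0.04},
])

```text
clock: 39.52
eef_pos: [576.2, 211.8, 226.0]
tcp_rot: [-3.14, -0.002, -0.095]
contact_force: [2.5, 3.4, -1.7]
opening: -0.003
grasp_force: 1.7
```

Call:
apply_moves([
  {"claw": 1, "delta_pos": [-0.08, 0.2, 0], "yaw": -0.04},
  {"claw": 1, "delta_pos": [-0.08, 0.2, 0], "yaw": -0.04},
  {"claw": 1, "delta_pos": [-0.08, 0.2, 0], "yaw": -0.04},
])

```text
clock: 39.9
eef_pos: [573.0, 205.4, 225.8]
tcp_rot: [-3.141, -0.001, 0.025]
contact_force: [1.0, 2.0, -0.6]
opening: -0.003
grasp_force: 0.4
```

Call:
apply_moves([
  {"claw": 1, "delta_pos": [-0.08, 0.2, 0], "yaw": -0.04},
  {"claw": 1, "delta_pos": [-0.08, 0.2, 0], "yaw": -0.04},
])

```text
clock: 40.15
eef_pos: [571.2, 201.2, 225.6]
tcp_rot: [3.141, 0.0, 0.105]
contact_force: [0.3, -0.9, 0.4]
opening: -0.002
grasp_force: 0.0
```

Call:
apply_moves([
  {"claw": 1, "delta_pos": [-0.08, 0.2, 0], "yaw": -0.04},
  {"claw": 1, "delta_pos": [-0.08, 0.2, 0], "yaw": -0.04},
  {"claw": 1, "delta_pos": [-0.08, 0.2, 0], "yaw": -0.04},
  {"claw": 1, "delta_pos": [0, 0, 0], "yaw": 0},
])

```text
clock: 40.65
eef_pos: [569.7, 194.9, 225.6]
tcp_rot: [3.141, 0.0, 0.223]
contact_force: [-0.3, 0.2, -1.2]
opening: -0.002
grasp_force: 0.0
```

Call:
apply_moves([
  {"claw": 1, "delta_pos": [-0.06, 0.15, 0], "yaw": -0.03},
  {"claw": 1, "delta_pos": [-0.06, 0.15, 0], "yaw": -0.03},
  {"claw": 1, "delta_pos": [0, 0, 0], "yaw": 0},
])

```text
clock: 41.02
eef_pos: [569.3, 191.8, 225.6]
tcp_rot: [3.142, 0.0, 0.284]
contact_force: [-0.4, 0.3, 0.2]
opening: -0.001
grasp_force: 0.0
```

```bash
python3 to.py
cat > g.py <<'E'
from h import *
c=np.array([624.5,193.2])
for n,z,off in(("top",35,(0,0)),("side",35,(0,-3))):
    x=r.grab_frame(n); hsv=cv2.cvtColor(x["img"],cv2.COLOR_BGR2HSV); m=cv2.inRange(hsv,(25,60,30),(85,255,255)); C=cloud(x)
    m[(np.hypot(C[...,0]-c[0],C[...,1]-c[1])>125)]=0
    k,l,st,ce=cv2.connectedComponentsWithStats(m)
    for i in range(1,k):
        if st[i,4]<8: continue
        ys,xs=np.nonzero(l==i); P=np.array([onz(x,a,b,z)[:2] for a,b in zip(xs,ys)])+off-c; ctr=P.mean(0)
        print(n,st[i].tolist(),"angle",np.degrees(np.arctan2(ctr[1],ctr[0])).round(1),"r",np.hypot(*ctr).round(1),"rmax",np.hypot(*P.T).max().round(1))
E
python3 g.py
```

```text
41.025 [569.34 191.77 225.63] [3.1416e+00 1.0000e-04 2.8420e-01] F [-0.38  0.27  0.22] op -0.0011 gf 0.0
top [214, 140, 9, 10, 56] angle -53.8 r 83.1 rmax 97.4
top [215, 163, 11, 9, 42] angle -117.5 r 80.8 rmax 100.3
side [291, 138, 8, 3, 18] angle 66.6 r 94.8 rmax 102.6
side [309, 147, 9, 7, 50] angle 5.7 r 86.1 rmax 102.6
side [300, 159, 14, 10, 73] angle -55.4 r 81.4 rmax 103.7
side [285, 164, 6, 10, 36] angle -109.3 r 84.2 rmax 111.8
```

The dial has run into the next click: shells at 67°, 6° and −55°, with the loaded one under the sensor. Now I'll retreat and check.

Call:
apply_moves([
  {"claw": 1, "delta_pos": [0, -0.8, 0], "yaw": 0},
  {"claw": 1, "delta_pos": [0, -0.4, -3], "yaw": 0},
  {"claw": 1, "delta_pos": [0, 0, -5], "yaw": 0},
  {"claw": 1, "delta_pos": [-2, -5, -2], "yaw": 0},
  {"claw": 1, "delta_pos": [-2, -5, 0], "yaw": 0},
  {"claw": 1, "delta_pos": [-2, -5, 0], "yaw": 0},
  {"claw": 1, "delta_pos": [0, -4, 0], "yaw": 0},
  {"claw": 1, "delta_pos": [0, 0, 0], "yaw": 0},
])

```text
clock: 42.12
eef_pos: [453.9, 371.7, 325.9]
tcp_rot: [-3.141, -0.001, 0.287]
contact_force: [0.1, -0.8, -0.4]
opening: 0.001
grasp_force: 0.0
```

Call:
apply_moves([
  {"claw": 1, "delta_pos": [0, 0, 0], "yaw": 0},
  {"claw": 1, "delta_pos": [0, 0, 0], "yaw": 0},
])

```text
clock: 42.38
eef_pos: [455.5, 368.2, 325.5]
tcp_rot: [3.141, 0.0, 0.283]
contact_force: [0.6, -0.2, -0.7]
opening: -0.001
grasp_force: 0.0
```

```bash
python3 to.py; python3 g.py
```

```text
42.375 [455.5  368.18 325.49] [3.1413e+00 4.0000e-04 2.8270e-01] F [ 0.58 -0.21 -0.74] op -0.0013 gf 0.0
top [194, 132, 7, 7, 46] angle 6.7 r 85.3 rmax 98.4
top [214, 140, 9, 9, 54] angle -53.6 r 83.2 rmax 97.4
top [175, 146, 8, 8, 45] angle 66.9 r 84.9 rmax 98.8
top [216, 163, 9, 9, 37] angle -117.3 r 80.5 rmax 100.1
side [292, 137, 7, 4, 18] angle 66.7 r 97.3 rmax 106.2
side [310, 147, 8, 7, 45] angle 5.3 r 86.6 rmax 102.6
side [300, 159, 14, 10, 72] angle -55.4 r 81.7 rmax 103.7
side [284, 164, 7, 10, 39] angle -109.3 r 84.5 rmax 111.8
```

```bash
python3 -c "
from rig import r
print(r.sign_off())"
```

```text
the job is handed in; nothing more can be done
None
```

I slid the green shell in until I felt the end stop, checked it with a second gentle push, and turned the dial one click anticlockwise. The shell now rests under the sensor with the arm clear, handed in at about 42 s. The sensing pin itself couldn't be read, the grip eased for one row while I slid the shell in, and the dial took about 26 N at the pin to leave its click, against the 9 N stated.

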